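# Refill the rotary desiccant feeder

### The arm

A 7-joint arm with a two-finger parallel gripper is mounted at the origin on a cart in front of the work surface, level with it; the furniture and walls round the work are solid. World frame = base frame: x ahead of the robot, y to its left, z up, the work surface at z = 0. Lengths are in mm, angles in rad, forces in N, time in s.
With the tool pointing down it reaches from about 400 to 900 mm from the base axis. Payload 5.5 kg.
Tool frame: the origin (TCP) lies at the very end of the fingers, on their centre line; the grasp point (between the pads) lies 19 mm behind it; z points along the fingers, y is the line along which they close (so a half turn about z gives the same grasp; the last joint's range is limited). The gripper opens to 85 mm and grips with 20 to 120 N. Pads are 22 mm wide; open, the fingers measure 114 mm over their backs; the gripper's body (76 mm by 85 mm) begins 54 mm behind the grasp point. The pads swing forward as they close: fully open they stand 13 mm farther back than shut.
Start: joints at [1.533, 0.501, -0.427, 1.55, 0.221, 1.138, -0.21], TCP at [192.618, -620.804, 231.31] pointing down, gripper open.
Joint ranges: [-2.88, 2.88], [-0.31, 2.03], [-1.54, 1.56], [0.2, 2.42], [-1.41, 4.55], [0.19, 2.02], [-2.57, 2.57]. Speed limits (rad/s): [2.57, 2.57, 3.14, 3.14, 3.14, 3.14, 3.14].

### API

Orientations are given as a unit quaternion [w, x, y, z].
In Python, from station import r gives the robot as it stands. The module is installed in compiled form; this text tells all that it offers.
- The arm moves only by the tool apply_moves, never from a script. Its argument "targets" is a list of rows, each a list of 6 numbers: the shift along the tool's x, y, z as a fraction of full scale, then the turn, a rotation vector about the tool's x, y, z as a fraction of full scale. A call has 1 to 5 rows; each row is the pose to reach, as a shift and turn from the pose commanded when the call began, along the tool's axes at that moment; what a row does not reach only later rows make up. Full scale, the value 1, is 30 cm for a shift and 90 degrees for a turn. A row lasts 1/12 s, in which the tool goes at most 41.7 mm and 7.16 degrees, less where a joint would pass 70% of its speed; a pose out of reach is approached as far as the arm can. A call with a number of a shift or a turn outside -1 to 1 is refused whole. A call with a gripper value outside its range is refused whole. "hand" is the opening, from 0 (shut) to 1 (fully open), set as the call begins (left out, the last holds). The fingers move at their own pace and stop on an object; "squeeze" is the grip in N (left out, the last holds). Time passes only in rows, so rows that repeat a pose let the fingers close. It gives the time, the measured TCP pose, the force, the opening and the grip force at its end, in the units of the state.
- r.read_state(): the state, without advancing time (a new reading comes with each control period).
- r.get_image(name): name is "side" or "top"; returns the picture (400x640x3 uint8, red, green, blue); there is no depth.
- r.camera_params(name): a dict with "vertical_fov" (degrees; the focal length in pixels is half the picture's height over the tangent of half this angle, whatever the lens; pixels are square), "cx", "cy" (the principal point, pixels), "R" (3x3) and "t" (3): a world point X has camera coordinates R X + t. Camera axes: x right, y down, z forward; pixel columns grow to the right and rows downward; lengths in mm; the calibration is good to about 2 mm. A picture is of the moment at which its call begins. camera_params takes no time and is no camera call.
- r.sign_off(): hands the job in; it is judged then, once.
The state is a dict: "clock": time; "q": joint angles; "qd": joint speeds; "joint_efforts": joint torques, N m; "tcp_pos": TCP position; "tool_rot": TCP orientation; "ft_force": force on the tool from outside, world axes, zero at the start; "torque": the same for the moment, N m; "finger_gap": opening from 0.0 (shut) to 1.0 (fully open); "grasp_force": force on a finger pad.
Only numpy, scipy, OpenCV 4.12 (cv2) and the standard library are available. Lean on these libraries where they do the work, as an engineer would, in place of code of your own. Each camera call takes 0.05 s, during which the arm holds its last target. There are 200 camera calls.

### The job

Refill the desiccant feeder: put every canister from the tray through the loading window into the wheel, one to an empty pocket. To bring another pocket under the window, pull up the spring index pin by its black knob, swing the arm round and let the pin drop fully into the next hole. When all are in and the pin is down in a hole, shut the orange cover and press it until its catch snaps and holds it, leaving the canisters already in the wheel and the things lying around where they are.

Things in the scene. Friction and masses are not known exactly. Their poses are not given: they have to be found in the camera images.
- feeder: Rotary desiccant feeder, fixed: grey square housing 264 x 264 mm, clear deck with its top 56 mm above the table. Origin on the wheel's upright axis at table level; the loading window is on its -x side. Inside turns a blue wheel with 6 pockets, 60 degrees apart. On the deck's middle lies a metal index plate (116 mm across, top at 59 mm) with 6 holes 50 mm from the axis.
- window (a point): Centre of the loading window, level with the deck top: a square opening 46 x 46 mm with yellow trim in the deck, 94 mm from the axis on the feeder's -x side. The pocket floor lies 44 mm below it. Only the pocket standing under it can be loaded.
- pocket_0 (a point): Centre of the floor of wheel pocket 0 (under the window at the start), 12 mm above the table, 94 mm from the axis. Pocket k, 0 to 5, stands k * 60 degrees further on, counter-clockwise from above. Each is 45 x 47 mm, open at the top (46 mm above the table), and goes round with the wheel.
- wheel (a joint): Angle of the wheel and its red index arm, rad, counter-clockwise from above, 0 at the start; turns either way without end. The pin stands over a hole at every multiple of pi/3 (0.02 rad of play). About 0.1 N m of friction keeps it where it is left.
- pin (a joint): Height of the spring index pin, m: 0 fully dropped in a hole, 0.007 resting on the plate between holes, 0.016 drawn to its stop. The spring presses it down with 5 N (in a hole) to 9 N (at the stop). Drawn more than 0.007 it lets the wheel turn; its round tip finds a hole from about 3 mm off.
- knob (a point): Centre of the index pin's black round knob (22 mm across, 24 mm tall), 101 mm above the table with the pin down, on the end of the red arm, 50 mm from the wheel's axis; it goes round with the arm. Pull it straight up to draw the pin. Below it a sleeve 17 mm across (top at 82 mm); the arm, 16 mm wide, runs inward to the hub (arm top at 78 mm, hub top at 87 mm, 30 mm across).
- cover (a joint): Angle of the orange window cover, rad: 0 shut, 0.14 resting unlatched on its spring roller catch, 1.8 wide open, its rest at the start, leaning a little outward. Hinged along the window's outer edge, 124 mm from the wheel's axis, 60 mm above the table. Pushed past 1.3 toward the wheel it sinks by itself onto the catch; a firm press (about 8 N) then snaps it down under the roller, which holds it.
- cover_edge (a point): Middle of the cover's outer (upper) face toward its free edge, 42 mm from the hinge line: push it over from outside, press it down here (about 8 N). The cover is 58 mm wide, 54 mm long and 4 mm thick.
- can_0: A white desiccant canister with a green cap, 30 mm across, 34 mm tall, 30 g, standing in the tray; may be absent. Origin at its middle, z along its axis. It may lie in its pocket either way up or on its side.
- can_1: A white desiccant canister with a green cap, 30 mm across, 34 mm tall, 30 g, standing in the tray; may be absent. Origin at its middle, z along its axis. It may lie in its pocket either way up or on its side.
- can_2: A white desiccant canister with a green cap, 30 mm across, 34 mm tall, 30 g, standing in the tray; may be absent. Origin at its middle, z along its axis. It may lie in its pocket either way up or on its side.
- can_3: A white desiccant canister with a green cap, 30 mm across, 34 mm tall, 30 g, standing in the tray; may be absent. Origin at its middle, z along its axis. It may lie in its pocket either way up or on its side.
- old_0: A canister of the same kind that already sits in pocket 0 at the start, under the window.
- old_1: A canister of the same kind that already sits in pocket 1 at the start; may be absent.
- old_3: A canister of the same kind that already sits in pocket 3 at the start; may be absent.
- old_5: A canister of the same kind that already sits in pocket 5 at the start; may be absent.
- tray: Low grey tray, fixed, 150 x 180 mm, walls 22 mm high and 4 mm thick, floor 4 mm above the table; the new canisters stand in it. Origin at the middle of its underside.
- card_stack: A banded bundle of cards, 88 x 110 x 24 mm, bystander.
- cracker_a: A rice cracker in a film pack, 122 x 96 x 18 mm, bystander.
- pad: A black ink pad, 65 x 98 x 20 mm, bystander.
- sticker_roll: A white roll of stickers, 64 mm across, 38 mm high, bystander.
Things that resemble listed ones, but are neither listed nor needed, are in the scene too. Leave any red look-alike of the can_1 alone.

How it is judged (in metres and radians):
On the way, in this order (a step that is already met when the one before it is completed fails the run):
1. every canister from the tray is down in a pocket of the wheel and the index pin is fully down in a hole, the cover still open (height (world z) of each of can_0, can_1, can_2, can_3, old_0, old_1, old_3, old_5 below 0.038 m and horizontal distance between can_0 and feeder between 0.076 and 0.112 m and horizontal distance between can_1 and feeder between 0.076 and 0.112 m and horizontal distance between can_2 and feeder between 0.076 and 0.112 m and horizontal distance between can_3 and feeder between 0.076 and 0.112 m and horizontal distance between old_0 and feeder between 0.076 and 0.112 m and horizontal distance between old_1 and feeder between 0.076 and 0.112 m and horizontal distance between old_3 and feeder between 0.076 and 0.112 m and horizontal distance between old_5 and feeder between 0.076 and 0.112 m and value of joint pin between -0.002 and 0.002 m and value of joint cover above 0.3 rad), for 0.2 s.
2. the cover is pressed down until the catch holds it (value of joint cover below 0.04 rad), for 0.2 s.
At the end, for the whole second after the job is handed in: every canister lies wholly down in a pocket of the wheel (its middle 76 to 112 mm from the wheel's axis and less than 38 mm above the table), the index pin is within 2 mm of fully down, the wheel is still, and the cover is latched (less than 0.04 rad, about 2 mm, open) (height (world z) of each of can_0, can_1, can_2, can_3, old_0, old_1, old_3, old_5 below 0.038 m and horizontal distance between can_0 and feeder between 0.076 and 0.112 m and horizontal distance between can_1 and feeder between 0.076 and 0.112 m and horizontal distance between can_2 and feeder between 0.076 and 0.112 m and horizontal distance between can_3 and feeder between 0.076 and 0.112 m and horizontal distance between old_0 and feeder between 0.076 and 0.112 m and horizontal distance between old_1 and feeder between 0.076 and 0.112 m and horizontal distance between old_3 and feeder between 0.076 and 0.112 m and horizontal distance between old_5 and feeder between 0.076 and 0.112 m and value of joint pin between -0.002 and 0.002 m and value of joint cover below 0.04 rad and velocity of joint wheel between -0.05 and 0.05 rad/s); the robot touches nothing.
It fails at once if the card bundle is pushed more than 4 cm from its place (distance of card_stack from where it was at the start of the episode above 0.04 m).
It fails at once if the cracker pack is pushed more than 4 cm from its place (distance of cracker_a from where it was at the start of the episode above 0.04 m).
It fails at once if the sticker roll is pushed more than 4 cm from its place (distance of sticker_roll from where it was at the start of the episode above 0.04 m).
It fails at once if the ink pad is pushed more than 4 cm from its place (distance of pad from where it was at the start of the episode above 0.04 m).
Of can_0, can_1, can_2, can_3 only 3 to 4 are there at a start; the rules pass over those that are not, and their reading is None.
Of old_1, old_3, old_5 only 1 to 1 are there at a start; the rules pass over those that are not, and their reading is None.
At some moment in a run one of can_0, can_1, can_2, can_3 may be knocked a few centimetres aside while the robot is not near it.
Once in a run the grip may slacken for a moment while it holds something.
It also fails if it takes over 210 s, if anything falls off the work surface, if the arm or the gripper's body presses on something with over 40 N, if the wrist force passes 120 N, or if a joint passes its speed limit or range.

## Working session

There is one attempt and no reset: what is moved stays moved. The work goes in short steps, Python scripts to look and compute and a tool call to move; the robot and the scene stay as the last step left them, time stands still between calls to the robot, and variables do not carry over. Pictures are saved under pics/ and viewed, at most 14 in all, crops included, and the job is handed in when it is done.

Besides the shell and the picture viewer there is one more tool, called after "Emit:" as name(argument=value, ...), one argument or row to a line, values as JSON. apply_moves: Moves the arm, as the interface text tells. Shift numbers are shares of 30 cm and turn numbers shares of 90 degrees, none past 1 either way. Its arguments: {"type":"object","properties":{"targets":{"type":"array","items":{"type":"array","items":{"type":"number"}}},"hand":{"type":"number"},"squeeze":{"type":"number"}},"required":["targets"]}

```bash
mkdir -p pics; cat > h.py <<'E'
import numpy as np, cv2
from station import r
from scipy.spatial.transform import Rotation as Ro
def cam(n):
    c=r.camera_params(n); f=200/np.tan(np.radians(c['vertical_fov'])/2)
    return f,c['cx'],c['cy'],np.array(c['R']),np.array(c['t'])
def ray(n,u,v,z):
    f,cx,cy,R,t=cam(n); d=R.T@np.array([(u-cx)/f,(v-cy)/f,1]); o=-R.T@t
    return o+d*(z-o[2])/d[2]
def proj(n,p):
    f,cx,cy,R,t=cam(n); c=R@np.array(p,float)+t
    return np.array([cx+f*c[0]/c[2],cy+f*c[1]/c[2]])
def snap(n,name,box=None,s=1):
    im=r.get_image(n)[:,:,::-1]
    cv2.imwrite('pics/raw_'+name+'.png',im)
    if box: im=im[box[1]:box[3],box[0]:box[2]]
    if s!=1: im=cv2.resize(im,None,fx=s,fy=s,interpolation=cv2.INTER_CUBIC)
    cv2.imwrite('pics/'+name+'.png',im)
def st():
    s=r.read_state(); R=Ro.from_quat(np.array(s['tool_rot'])[[1,2,3,0]])
    print('t',round(s['clock'],2),'tcp',np.round(s['tcp_pos'],1),'F',np.round(s['ft_force'],1),'gap',round(s['finger_gap'],3),'gf',np.round(s['grasp_force'],1),'q',np.round(s['q'],2))
    return s,R
def go(target,yaw=None):
    """print shift (units of move) to target tcp, and turn; yaw = desired direction angle (deg) of tool y in world, tool down"""
    s,R=st(); d=R.inv().apply(np.array(target,float)-s['tcp_pos'])/300
    print('shift',np.round(d,4),end=' ')
    if yaw is not None:
        best=None
        for k in (0,180):
            a=np.radians(yaw+k); y=np.array([np.cos(a),np.sin(a),0]); z=np.array([0,0,-1.]); x=np.cross(y,z)
            T=Ro.from_matrix(np.array([x,y,z]).T); w=(R.inv()*T).as_rotvec(degrees=True)/90
            if best is None or np.linalg.norm(w)<np.linalg.norm(best): best=w
        print('turn',np.round(best,4),end='')
    print()
E
python3 - <<'E'
from h import *
s,R=st(); print(np.round(R.as_matrix(),3))
for n in('side','top'):
    snap(n,n+'0'); c=cam(n); print(n,c[0],np.round(-c[3].T@c[4]),np.round(c[3],2).tolist())
E
```

```text
t 0.0 tcp [ 192.3 -620.2  230.3] F [-0.2 -1.4  0.4] gap 1.002 gf 0.0 q [ 1.53  0.5  -0.43  1.55  0.22  1.14 -0.21]
[[ 0.955  0.296 -0.001]
 [ 0.296 -0.955  0.002]
 [ 0.    -0.002 -1.   ]]
side 465.670852631488 [-238. -697.  859.] [[0.7, -0.72, 0.0], [-0.43, -0.42, -0.8], [0.57, 0.56, -0.6]]
top 464.0132523431226 [ 329.    3. 1414.] [[-0.02, -1.0, 0.01], [-0.99, 0.02, -0.14], [0.14, -0.01, -0.99]]
```

View pics/top0.png

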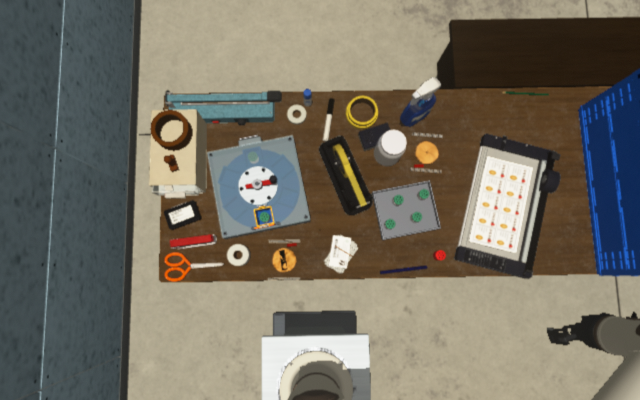

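View pics/side0.png

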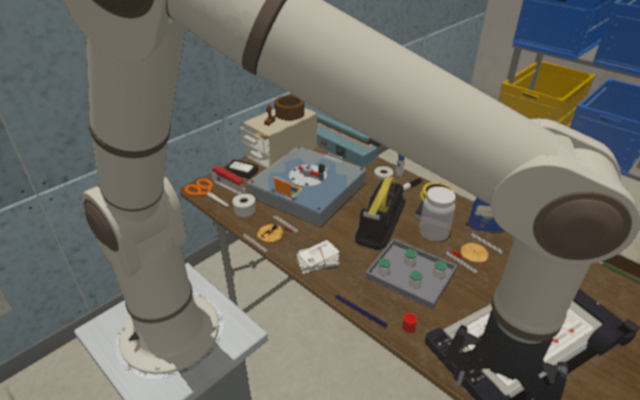

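The top view shows four green-capped canisters in the tray at about (398,201), (424,196), (390,224) and (416,217). The red look-alike is outside the tray at (440,255). The feeder is at (258,186), its window with the upright orange cover at (264,216), and the red arm and knob near (275,183). I'll check this in one close crop.

```bash
python3 - <<'E'
from h import *
snap('top','crop1',(200,130,445,275),3.2)
im=cv2.imread('pics/raw_crop1.png'); hsv=cv2.cvtColor(im,cv2.COLOR_BGR2HSV)
g=cv2.inRange(hsv,(60,80,40),(90,255,255))
n,l,s,c=cv2.connectedComponentsWithStats(g)
for i in range(1,n):
    if s[i,4]>25: print(s[i],c[i].round(1),ray('top',*c[i],38).round(0), proj('side',ray('top',*c[i],38)).round(0))
for uv in((205,145),(298,135),(312,222),(219,238)): print(uv,ray('top',*uv,56).round(0))
E
```

```text
[507  92  41   3  49] [526.1  93.2] [ 874. -671.   38.] [626. 267.]
[419 189  10  10  70] [423.6 193.5] [ 563. -336.   38.] [439. 264.]
[394 195   9  10  67] [398.1 199.2] [ 547. -258.   38.] [410. 252.]
[260 212  10  10  75] [264.2 216.5] [501. 144.  38.] [289. 195.]
[412 212  10  10  70] [416.6 216.5] [ 493. -311.   38.] [415. 274.]
[386 219   9  10  69] [389.8 223.6] [ 474. -230.   38.] [383. 262.]
(205, 145) [719. 320.  56.]
(298, 135) [746.  40.  56.]
(312, 222) [481.   2.  56.]
(219, 238) [438. 275.  56.]
```

View pics/crop1.png

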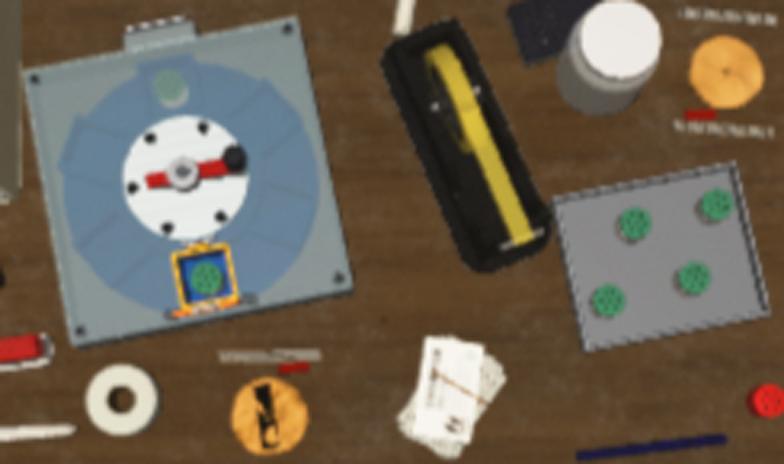

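The crop confirms it. Four green-capped canisters stand in the tray at crop (607,300), (693,278), (634,223) and (716,204), and the red cylinder at (770,400) is the decoy. One old canister sits in the window at (207,278), and the other is in the opposite pocket, pocket 3, at (170,88), so pockets 1, 2, 4 and 5 are empty. The axis is at (183,172) and the knob at (235,160).

```bash
cat > pose.py <<'E'
from h import *
from scipy.optimize import least_squares
im=cv2.imread('pics/raw_crop1.png')
crop=im[135:240,200:320]
w=(crop.min(2)>190).astype(np.uint8); n,l,s,c=cv2.connectedComponentsWithStats(w); i=1+np.argmax(s[1:,4])
cnt=cv2.findContours((l==i).astype(np.uint8),cv2.RETR_EXTERNAL,cv2.CHAIN_APPROX_NONE)[0][0]
e=cv2.fitEllipse(cv2.convexHull(cnt)); pc=np.array(e[0])+[200,135]; print('ellipse',e,pc)
b=np.array([200,130])
corn=np.array([(25,72),(297,17),(353,290),(74,346)])/3.2+b-0.3
holes=np.array([(203,128),(150,138),(131,187),(167,228),(221,216)])/3.2+b-0.3
hsv=cv2.cvtColor(im,cv2.COLOR_BGR2HSV); ym=cv2.inRange(hsv[200:235,245:285],(18,110,120),(32,255,255)); yy,xx=np.nonzero(ym)
print('trim',xx.mean()+245,yy.mean()+200,len(xx),xx.min()+245,xx.max()+245,yy.min()+200,yy.max()+200)
def W(p,a): 
    c,s=np.cos(p[2]),np.sin(p[2]); return [p[0]+c*a[0]-s*a[1],p[1]+s*a[0]+c*a[1],a[2]]
C=[(132,132,56),(132,-132,56),(-132,-132,56),(-132,132,56)]
def ha(k): t=np.radians(k); return (50*np.cos(t),50*np.sin(t),59)
H=[ha(k) for k in(-30,30,90,150,210)]
def res(p):
    o=[]
    for a,u in zip(C,corn): o+=list(proj('top',W(p,a))-u)
    for a,u in zip(H,holes): o+=list(2*(proj('top',W(p,a))-u))
    o+=list(2*(proj('top',W(p,(0,0,59)))-pc)); return o
f=least_squares(res,[595,160,0.2]); print(f.x,np.round(f.fun,1))
np.save('pose.npy',f.x)
for nm,a in(('win',(-94,0,56)),('knob',(0,-50,113)),('knobhole',(0,-50,59)),('axis',(0,0,59))): print(nm,np.round(W(f.x,a),1),proj('top',W(f.x,a)).round(1))
E
python3 pose.py
```

```text
ellipse ((57.41527557373047, 50.26241683959961), (37.6230583190918, 37.9026985168457), 63.73957443237305) [257.41527557 185.26241684]
trim 262.77777777777777 214.45454545454547 99 254 273 206 226
[5.93017174e+02 1.61357881e+02 1.84764216e-01] [-1.2 -0.5  0.1 -0.4  0.1 -0.7 -1.1 -0.1  0.  -0.4  0.1 -0.   0.7  0.7
  0.2 -0.  -0.3  0.8  0.3 -0.2]
win [500.6 144.1  56. ] [263.6 216.1]
knob [602.2 112.2 113. ] [272.6 178.1]
knobhole [602.2 112.2  59. ] [274.1 181.8]
axis [593.  161.4  59. ] [257.6 185.2]
```

```bash
python3 -c "
from h import *
go([602,112,190],-79.4)"
```

```text
t 0.15 tcp [ 192.4 -620.3  230.5] F [0.3 0.3 0.1] gap 0.998 gf 0.0 q [ 1.53  0.5  -0.43  1.55  0.22  1.14 -0.21]
shift [ 2.0272 -1.9265  0.1382] turn [-0.001  -0.      0.0738]
```

Emit:
apply_moves(
  targets=[
    [0.1, -0.095, 0, 0, 0, 0.015],
    [0.2, -0.19, 0, 0, 0, 0.03],
    [0.3, -0.285, 0, 0, 0, 0.045],
    [0.4, -0.38, 0, 0, 0, 0.06],
    [0.5, -0.475, 0, 0, 0, 0.074],
  ],
  hand=1,
)

```text
clock: 0.57
tcp_pos: [294.1, -438.3, 231.0]
tool_rot: [-0.0, 0.996, 0.091, -0.0]
ft_force: [1.2, -0.9, -0.0]
finger_gap: 1.003
grasp_force: 0.0
```

Emit:
apply_moves(
  targets=[
    [0.1, -0.095, 0, 0, 0, 0],
    [0.2, -0.19, 0, 0, 0, 0],
    [0.3, -0.285, 0, 0, 0, 0],
    [0.4, -0.38, 0, 0, 0, 0],
    [0.5, -0.475, 0, 0, 0, 0],
  ],
)

```text
clock: 0.98
tcp_pos: [415.6, -270.9, 231.4]
tool_rot: [0.0, 0.996, 0.092, -0.0]
ft_force: [0.4, -0.7, -0.5]
finger_gap: 1.0
grasp_force: 0.0
```

```bash
python3 -c "
from h import *
go([602,112,190],-79.4)"
```

```text
t 0.98 tcp [ 415.6 -270.9  231.4] F [ 0.4 -0.7 -0.5] gap 1.0 gf 0.0 q [ 1.06  0.24 -0.62  1.92  0.17  1.02 -1.01]
shift [ 0.8449 -1.1408  0.1374] turn [ 0.0003  0.0001 -0.0004]
```

Emit:
apply_moves(
  targets=[
    [0.08, -0.11, 0, 0, 0, 0],
    [0.16, -0.22, 0, 0, 0, 0],
    [0.24, -0.33, 0, 0, 0, 0],
    [0.32, -0.44, 0, 0, 0, 0],
    [0.4, -0.55, 0, 0, 0, 0],
  ],
)

```text
clock: 1.4
tcp_pos: [502.9, -86.7, 231.4]
tool_rot: [0.0, 0.996, 0.092, 0.0]
ft_force: [1.5, -0.8, -0.5]
finger_gap: 1.0
grasp_force: 0.0
```

Emit:
apply_moves(
  targets=[
    [0.08, -0.11, 0, 0, 0, 0],
    [0.16, -0.22, 0, 0, 0, 0],
    [0.24, -0.33, 0, 0, 0, 0],
    [0.32, -0.44, 0.03, 0, 0, 0],
    [0.4, -0.53, 0.08, 0, 0, 0],
  ],
)

```text
clock: 1.82
tcp_pos: [592.8, 93.3, 208.5]
tool_rot: [-0.0, 0.996, 0.093, 0.002]
ft_force: [0.6, 0.0, 0.3]
finger_gap: 0.998
grasp_force: 0.0
```

Emit:
apply_moves(
  targets=[
    [0.02, -0.03, 0.03, 0, 0, 0],
    [0.045, -0.06, 0.057, 0, 0, 0],
    [0.045, -0.06, 0.057, 0, 0, 0],
  ],
)

```text
clock: 2.07
tcp_pos: [600.3, 112.7, 187.9]
tool_rot: [-0.001, 0.996, 0.094, -0.002]
ft_force: [-0.2, -0.0, -0.1]
finger_gap: 1.006
grasp_force: 0.0
```

```bash
python3 -c "
from h import *
go([602,112,190],-79.4);snap('side','s1',(180,80,460,290),2.8);snap('top','t1')"
```

```text
t 2.07 tcp [600.3 112.7 187.9] F [-0.2 -0.  -0.1] gap 1.006 gf 0.0 q [ 0.29  0.54 -0.71  1.69  0.39  1.07 -1.92]
shift [ 0.0052  0.0034 -0.0069] turn [-0.0013  0.002   0.0021]
```

View pics/s1.png

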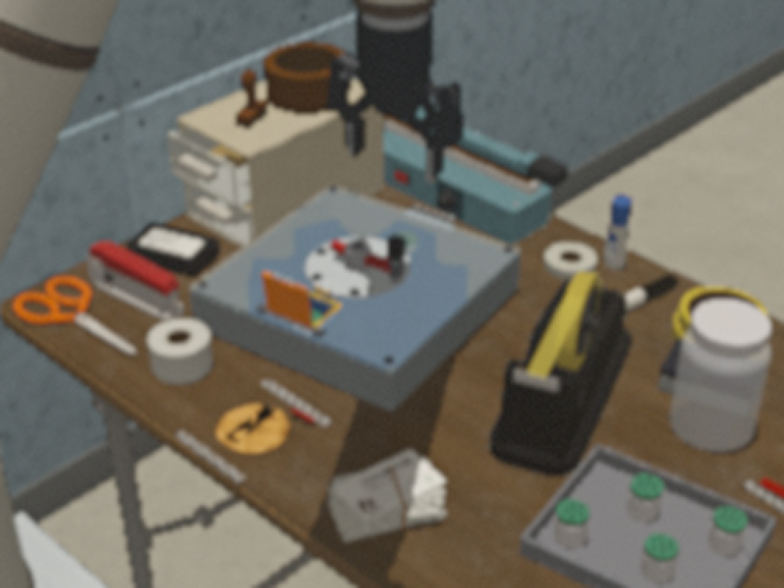

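The side view shows the knob at crop (398,248), the orange cover standing open at the window, and nothing disturbed. I'll turn the wheel clockwise, which brings pockets 1, 2, 4 and then 5 under the window. First I yaw +60° over the knob.

Emit:
apply_moves(
  targets=[
    [0.002, 0.001, 0, 0, 0, -0.07],
    [0.004, 0.002, 0, 0, 0, -0.14],
    [0.005, 0.003, 0, 0, 0, -0.21],
    [0.005, 0.003, 0, 0, 0, -0.28],
    [0.005, 0.003, 0, 0, 0, -0.35],
  ],
  hand=0.7,
  squeeze=60,
)

```text
clock: 2.58
tcp_pos: [603.2, 106.9, 191.1]
tool_rot: [0.001, 0.933, 0.36, 0.0]
ft_force: [0.1, -0.2, 0.4]
finger_gap: 0.701
grasp_force: 0.0
```

Emit:
apply_moves(
  targets=[
    [0, 0, 0, 0, 0, -0.07],
    [0, 0, 0, 0, 0, -0.14],
    [0, 0, 0, 0, 0, -0.21],
    [0, 0, 0, 0, 0, -0.28],
    [0, 0, 0, 0, 0, -0.317],
  ],
)

```text
clock: 3.0
tcp_pos: [603.2, 106.8, 190.9]
tool_rot: [0.001, 0.815, 0.579, -0.0]
ft_force: [-0.3, 0.1, 0.2]
finger_gap: 0.701
grasp_force: 0.0
```

```bash
python3 -c "
from h import *
print(proj('side',[602.2,112.2,101]),proj('side',[602.2,112.2,113]))
go([602.2,112.2,90],-19.4)"
```

```text
[320.37074811 167.91646573] [320.37786873 164.51398339]
t 3.0 tcp [603.2 106.8 190.9] F [-0.3  0.1  0.2] gap 0.701 gf 0.0 q [ 0.44  0.62 -0.94  1.68  0.55  1.13 -0.99]
shift [ 0.0164 -0.0094  0.3364] turn [0.0008 0.0009 0.0018]
```

Emit:
apply_moves(
  targets=[
    [0.008, -0.005, 0.1, 0, 0, 0],
    [0.016, -0.009, 0.2, 0, 0, 0],
    [0.016, -0.009, 0.27, 0, 0, 0],
    [0.016, -0.009, 0.32, 0, 0, 0],
    [0.016, -0.009, 0.336, 0, 0, 0],
  ],
)

```text
clock: 3.42
tcp_pos: [600.9, 112.3, 87.5]
tool_rot: [-0.0, 0.817, 0.577, -0.002]
ft_force: [-0.2, -0.6, -0.1]
finger_gap: 0.699
grasp_force: 0.0
```

Emit:
apply_moves(
  targets=[
    [0, 0, 0, 0, 0, 0],
    [0, 0, 0, 0, 0, 0],
  ],
)

```text
clock: 3.58
tcp_pos: [602.9, 114.5, 90.6]
tool_rot: [0.0, 0.816, 0.578, 0.001]
ft_force: [-0.3, -0.3, 0.4]
finger_gap: 0.701
grasp_force: 0.0
```

```bash
python3 -c "
from h import *
go([602.2,112.2,90],-19.4);snap('side','s2',(260,110,400,215),5)"
```

```text
t 3.58 tcp [602.9 114.5  90.6] F [-0.3 -0.3  0.4] gap 0.701 gf 0.0 q [ 0.37  0.74 -0.85  1.74  0.66  0.97 -1.08]
shift [-0.0081  0.0004  0.002 ] turn [ 0.0009 -0.0004 -0.0004]
```

View pics/s2.png

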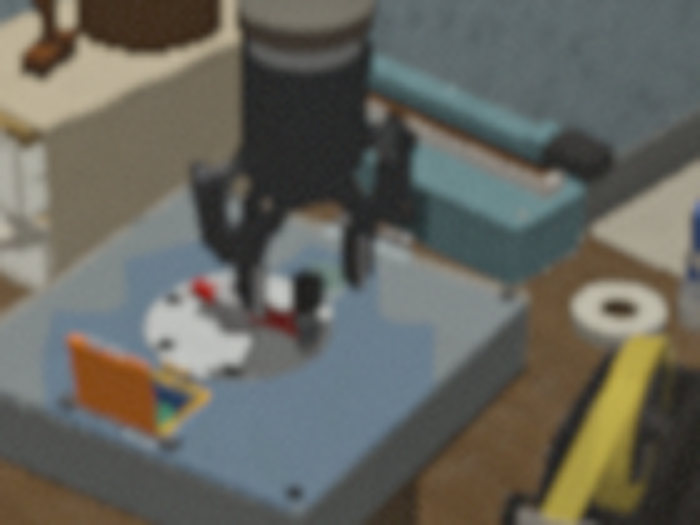

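The knob is at crop (309,292), between the two finger tips at (248,305) and (357,280), roughly central. I'll close gently on it.

Emit:
apply_moves(
  targets=[
    [-0.008, 0.005, 0.002, 0, 0, 0],
    [-0.008, 0.005, 0.002, 0, 0, 0],
    [-0.008, 0.005, 0.002, 0, 0, 0],
    [-0.008, 0.005, 0.002, 0, 0, 0],
    [-0.008, 0.005, 0.002, 0, 0, 0],
  ],
  hand=0,
  squeeze=25,
)

```text
clock: 4.05
tcp_pos: [603.4, 111.9, 89.7]
tool_rot: [0.001, 0.816, 0.578, 0.0]
ft_force: [-0.2, -2.1, 5.7]
finger_gap: 0.249
grasp_force: 25.4
```

Emit:
apply_moves(
  targets=[
    [0, 0, 0, 0, 0, 0],
    [0, 0, 0, 0, 0, 0],
    [0, 0, 0, 0, 0, 0],
  ],
)

```text
clock: 4.3
tcp_pos: [603.4, 111.9, 89.7]
tool_rot: [0.001, 0.816, 0.578, 0.0]
ft_force: [-0.5, -2.3, 6.1]
finger_gap: 0.245
grasp_force: 25.5
```

```bash
python3 -c "
from h import *
go([602.2,112.2,90],-19.4)"
```

```text
t 4.3 tcp [603.4 111.9  89.7] F [-0.5 -2.3  6.1] gap 0.245 gf 25.5 q [ 0.38  0.74 -0.85  1.74  0.66  0.97 -1.08]
shift [-0.0004 -0.0041 -0.0011] turn [ 0.001   0.     -0.0001]
```

Centred, with low lateral force. I'll lift the pin and compute the arc rows.

Emit:
apply_moves(
  targets=[
    [0, 0, 0, 0, 0, 0],
    [0, 0, -0.01, 0, 0, 0],
    [0, 0, -0.025, 0, 0, 0],
    [0, 0, -0.04, 0, 0, 0],
    [0, 0, -0.04, 0, 0, 0],
  ],
  squeeze=55,
)

```text
clock: 4.72
tcp_pos: [603.0, 111.7, 101.0]
tool_rot: [0.0, 0.816, 0.578, 0.0]
ft_force: [5.2, -0.7, -8.7]
finger_gap: 0.232
grasp_force: 54.1
```

```bash
cat >> h.py <<'E'
def arc(deg,ang0,n=5,yaw=None):
    """rows in tool frame for the wheel turning deg; knob now at feeder angle ang0 (deg)"""
    s,R=st(); p=np.load('pose.npy'); fy=np.degrees(p[2])
    if yaw is not None:
        a=np.radians(yaw); R=Ro.from_matrix(np.array([[np.sin(a),np.cos(a),0],[-np.cos(a),np.sin(a),0],[0,0,-1]]))
        y=np.array([np.cos(a),np.sin(a),0]);z=np.array([0,0,-1.]); R=Ro.from_matrix(np.array([np.cross(y,z),y,z]).T)
    f=lambda t:50*np.array([np.cos(np.radians(t+fy)),np.sin(np.radians(t+fy)),0])
    for k in range(1,n+1):
        d=R.inv().apply(f(ang0+deg*k/n)-f(ang0))/300
        print('  [%.4f, %.4f, 0, 0, 0, %.4f]'%(d[0],d[1],-deg*k/n/90))
E
python3 -c "
from h import *
arc(-30,-90,yaw=-19.4)"
```

```text
t 4.72 tcp [603.  111.7 101. ] F [ 5.2 -0.7 -8.7] gap 0.232 gf 54.1 q [ 0.38  0.73 -0.86  1.74  0.65  0.99 -1.07]Traceback (most recent call last):
  File "<string>", line 3, in <module>
    arc(-30,-90,yaw=-19.4)
    ~~~^^^^^^^^^^^^^^^^^^^
  File "h.py", line 39, in arc
    a=np.radians(yaw); R=Ro.from_matrix(np.array([[np.sin(a),np.cos(a),0],[-np.cos(a),np.sin(a),0],[0,0,-1]]))
                         ~~~~~~~~~~~~~~^^^^^^^^^^^^^^^^^^^^^^^^^^^^^^^^^^^^^^^^^^^^^^^^^^^^^^^^^^^^^^^^^^^^^^^
  File "scipy/spatial/transform/_rotation.pyx", line 1143, in scipy.spatial.transform._rotation.Rotation.from_matrix
ValueError: Non-positive determinant (left-handed or null coordinate frame) in rotation matrix 0: [[-0.33216113  0.94322266  0.        ]
 [-0.94322266 -0.33216113  0.        ]
 [ 0.          0.         -1.        ]].
```

```bash
sed -i 's/a=np.radians(yaw); R=Ro.*$/a=np.radians(yaw)/' h.py
python3 -c "
from h import *
arc(-30,-90,yaw=-19.4)"
```

```text
t 4.72 tcp [603.  111.7 101. ] F [ 5.2 -0.7 -8.7] gap 0.232 gf 54.1 q [ 0.38  0.73 -0.86  1.74  0.65  0.99 -1.07]
  [-0.0079, -0.0155, 0, 0, 0, 0.0667]
  [-0.0142, -0.0318, 0, 0, 0, 0.1333]
  [-0.0187, -0.0487, 0, 0, 0, 0.2000]
  [-0.0214, -0.0659, 0, 0, 0, 0.2667]
  [-0.0223, -0.0833, 0, 0, 0, 0.3333]
```

Emit:
apply_moves(
  targets=[
    [-0.008, -0.0155, 0, 0, 0, 0.067],
    [-0.014, -0.032, 0, 0, 0, 0.133],
    [-0.019, -0.049, 0, 0, 0, 0.2],
    [-0.0215, -0.066, 0, 0, 0, 0.267],
    [-0.0223, -0.0833, 0, 0, 0, 0.3333],
  ],
)

```text
clock: 5.13
tcp_pos: [576.5, 114.2, 100.3]
tool_rot: [-0.0, 0.939, 0.344, -0.0]
ft_force: [3.7, 0.5, -8.1]
finger_gap: 0.234
grasp_force: 54.3
```

Emit:
apply_moves(
  targets=[
    [-0.008, -0.0155, 0, 0, 0, 0.067],
    [-0.014, -0.032, 0, 0, 0, 0.133],
    [-0.019, -0.049, 0, 0, 0, 0.2],
    [-0.0215, -0.066, 0, 0, 0, 0.267],
    [-0.0223, -0.0833, 0, 0, 0, 0.3333],
  ],
)

```text
clock: 5.55
tcp_pos: [555.2, 129.3, 100.5]
tool_rot: [-0.001, 0.996, 0.09, 0.0]
ft_force: [5.0, 0.4, -8.4]
finger_gap: 0.235
grasp_force: 54.2
```

Emit:
apply_moves(
  targets=[
    [0, 0, 0, 0, 0, 0],
    [0, 0, 0, 0, 0, 0],
  ],
)

```text
clock: 5.72
tcp_pos: [555.3, 129.3, 100.6]
tool_rot: [-0.0, 0.996, 0.094, -0.0]
ft_force: [3.6, 1.4, -8.1]
finger_gap: 0.235
grasp_force: 54.3
```

```bash
cat >> h.py <<'E'
def knob(ang):
    p=np.load('pose.npy'); a=np.radians(ang)+p[2]; return p[0]+50*np.cos(a),p[1]+50*np.sin(a)
def axisang():
    s=r.read_state(); p=np.load('pose.npy'); d=np.array(s['tcp_pos'])[:2]-p[:2]
    print('r',np.hypot(*d).round(1),'feeder ang',np.degrees(np.arctan2(d[1],d[0])-p[2]).round(1))
E
python3 -c "
from h import *
k=knob(-150);print(k);axisang();go([*k,101],-79.4)"
```

```text
(np.float64(555.0457784219092), np.float64(128.82830799756368))
r 49.5 feeder ang -150.2
t 5.72 tcp [555.3 129.3 100.6] F [ 3.6  1.4 -8.1] gap 0.235 gf 54.3 q [ 0.22  0.58 -0.65  1.85  0.45  0.86 -2.03]
shift [-0.0012  0.0013 -0.0013] turn [-0.0002  0.      0.0026]
```

Emit:
apply_moves(
  targets=[
    [0, 0, 0.015, 0, 0, 0],
    [0, 0, 0.028, 0, 0, 0],
    [0, 0, 0.038, 0, 0, 0],
    [0, 0, 0.038, 0, 0, 0],
    [0, 0, 0.038, 0, 0, 0],
  ],
)

```text
clock: 6.13
tcp_pos: [555.7, 129.0, 89.8]
tool_rot: [-0.0, 0.996, 0.093, 0.0]
ft_force: [-0.1, 1.0, 0.9]
finger_gap: 0.234
grasp_force: 55.4
```

Emit:
apply_moves(
  targets=[
    [0, 0, 0, 0, 0, 0],
    [0, 0, 0, 0, 0, 0],
    [0, 0, 0, 0, 0, 0],
    [0, 0, 0, 0, 0, 0],
    [0, 0, -0.03, 0, 0, 0],
  ],
  hand=0.7,
)

```text
clock: 6.55
tcp_pos: [554.2, 128.1, 97.2]
tool_rot: [0.0, 0.996, 0.092, -0.002]
ft_force: [-0.2, -0.2, -0.2]
finger_gap: 0.703
grasp_force: 0.0
```

Emit:
apply_moves(
  targets=[
    [0, 0, -0.1, 0, 0, 0],
    [0, 0, -0.2, 0, 0, 0],
    [0, 0, -0.3, 0, 0, 0],
    [0, 0, -0.38, 0, 0, 0],
    [0, 0, -0.42, 0, 0, 0],
  ],
)

```text
clock: 6.97
tcp_pos: [557.1, 129.6, 228.5]
tool_rot: [-0.0, 0.996, 0.093, 0.003]
ft_force: [0.2, 0.5, -0.1]
finger_gap: 0.697
grasp_force: 0.0
```

```bash
cat >> h.py <<'E'
def cans():
    im=cv2.imread('pics/raw_c.png') if False else r.get_image('top')[:,:,::-1].copy()
    cv2.imwrite('pics/last_top.png',im)
    hsv=cv2.cvtColor(im,cv2.COLOR_BGR2HSV); g=cv2.inRange(hsv,(60,80,40),(90,255,255)); g[:140]=0; g[:,:235]=0; g[:,460:]=0
    n,l,s,c=cv2.connectedComponentsWithStats(g)
    for i in range(1,n):
        if s[i,4]>15: print('can',s[i][2:],c[i].round(1),ray('top',*c[i],37).round(1))
E
python3 -c "
from h import *
cans();go([474,-230,150],-79.4)"
```

```text
can [10 10 70] [423.6 193.5] [ 563.1 -336.3   37. ]
can [ 9 10 68] [398.1 199.3] [ 546.8 -258.5   37. ]
can [10 10 73] [416.6 216.5] [ 493.6 -311.5   37. ]
can [ 9 10 69] [389.8 223.6] [ 473.8 -230.4   37. ]
t 7.02 tcp [557.8 129.7 229.4] F [-0.   0.8  2.2] gap 0.698 gf 0.0 q [ 0.3   0.42 -0.74  1.75  0.32  1.09 -1.93]
shift [-0.4972  1.1269  0.2618] turn [ 0.0003 -0.0044  0.0002]
```

Emit:
apply_moves(
  targets=[
    [-0.05, 0.11, 0, 0, 0, 0],
    [-0.1, 0.225, 0, 0, 0, 0],
    [-0.15, 0.34, 0, 0, 0, 0],
    [-0.2, 0.45, 0, 0, 0, 0],
    [-0.25, 0.565, 0, 0, 0, 0],
  ],
  hand=0.62,
)

```text
clock: 7.43
tcp_pos: [511.6, -53.1, 223.4]
tool_rot: [-0.0, 0.996, 0.093, -0.001]
ft_force: [0.9, -0.3, 0.3]
finger_gap: 0.621
grasp_force: 0.0
```

Emit:
apply_moves(
  targets=[
    [-0.05, 0.11, 0, 0, 0, 0],
    [-0.1, 0.225, 0, 0, 0, 0],
    [-0.15, 0.34, 0, 0, 0, 0],
    [-0.2, 0.45, 0.05, 0, 0, 0],
    [-0.247, 0.562, 0.15, 0, 0, 0],
  ],
)

```text
clock: 7.85
tcp_pos: [472.6, -230.3, 184.2]
tool_rot: [0.002, 0.996, 0.092, 0.002]
ft_force: [0.5, -0.5, 0.9]
finger_gap: 0.622
grasp_force: 0.0
```

Emit:
apply_moves(
  targets=[
    [0, 0, 0.1, 0, 0, 0],
    [0, 0, 0.2, 0, 0, 0],
    [0, 0, 0.28, 0, 0, 0],
    [0, 0, 0.32, 0, 0, 0],
    [0, 0, 0.32, 0, 0, 0],
  ],
)

```text
clock: 8.27
tcp_pos: [469.4, -225.6, 83.6]
tool_rot: [-0.002, 0.996, 0.093, -0.003]
ft_force: [0.4, 0.5, -0.1]
finger_gap: 0.623
grasp_force: 0.0
```

```bash
python3 -c "
from h import *
go([474,-230.5,25],-79.4)"
```

```text
t 8.27 tcp [ 469.4 -225.6   83.6] F [ 0.4  0.5 -0.1] gap 0.623 gf 0.0 q [ 0.84  0.51 -0.55  1.98  0.37  0.76 -1.31]
shift [0.013  0.0199 0.1953] turn [-0.0029  0.0032  0.0003]
```

Emit:
apply_moves(
  targets=[
    [0.008, 0.01, 0.06, 0, 0, 0],
    [0.013, 0.02, 0.11, 0, 0, 0],
    [0.013, 0.02, 0.12, 0, 0, 0],
    [0.013, 0.02, 0.12, 0, 0, 0],
  ],
)

```text
clock: 8.6
tcp_pos: [477.0, -231.7, 51.1]
tool_rot: [-0.0, 0.996, 0.093, -0.0]
ft_force: [-0.3, -0.4, -0.0]
finger_gap: 0.616
grasp_force: 0.0
```

```bash
python3 -c "
from h import *
cans();go([474,-230.5,25],-79.4)"
```

```text
t 8.65 tcp [ 477.5 -231.8   51.8] F [-0.9 -0.1  0. ] gap 0.618 gf 0.0 q [ 0.81  0.57 -0.51  1.97  0.42  0.7  -1.34]
shift [-0.0108 -0.0066  0.0892] turn [ 0.0001 -0.0003  0.0005]
```

Emit:
apply_moves(
  targets=[
    [-0.006, -0.004, 0.04, 0, 0, 0],
    [-0.011, -0.006, 0.075, 0, 0, 0],
    [-0.011, -0.006, 0.089, 0, 0, 0],
    [-0.011, -0.006, 0.089, 0, 0, 0],
    [-0.011, -0.006, 0.089, 0, 0, 0],
  ],
)

```text
clock: 9.07
tcp_pos: [473.2, -230.6, 23.9]
tool_rot: [-0.0, 0.996, 0.093, -0.0]
ft_force: [0.4, -0.6, -0.1]
finger_gap: 0.623
grasp_force: 0.0
```

Emit:
apply_moves(
  targets=[
    [0, 0, 0, 0, 0, 0],
    [0, 0, 0, 0, 0, 0],
    [0, 0, 0, 0, 0, 0],
    [0, 0, 0, 0, 0, 0],
    [0, 0, 0, 0, 0, 0],
  ],
  hand=0,
  squeeze=40,
)

```text
clock: 9.48
tcp_pos: [474.0, -231.0, 24.8]
tool_rot: [0.0, 0.996, 0.093, 0.0]
ft_force: [-0.7, 0.4, 5.2]
finger_gap: 0.327
grasp_force: 39.4
```

Emit:
apply_moves(
  targets=[
    [0, 0, -0.05, 0, 0, 0],
    [0, 0, -0.13, 0, 0, 0],
    [0, 0, -0.22, 0, 0, 0],
    [0, 0, -0.3, 0, 0, 0],
    [0, 0, -0.36, 0, 0, 0],
  ],
)

```text
clock: 9.9
tcp_pos: [474.1, -231.0, 134.0]
tool_rot: [0.0, 0.996, 0.093, 0.001]
ft_force: [0.2, -0.5, 0.8]
finger_gap: 0.328
grasp_force: 39.5
```

```bash
python3 -c "
from h import *
cans();go([500.6,144.1,150],-79.4);snap('side','s3',(330,180,470,285),5)"
```

```text
can [ 6  8 31] [396.3 198.1] [ 550.6 -253.3   37. ]
t 9.95 tcp [ 476.  -231.8  136.9] F [0.3 0.  0.9] gap 0.33 gf 39.5 q [ 0.88  0.43 -0.59  1.94  0.32  0.86 -1.26]
shift [ 0.3119 -1.2163 -0.0471] turn [ 0.0026 -0.003   0.0003]
```

View pics/s3.png

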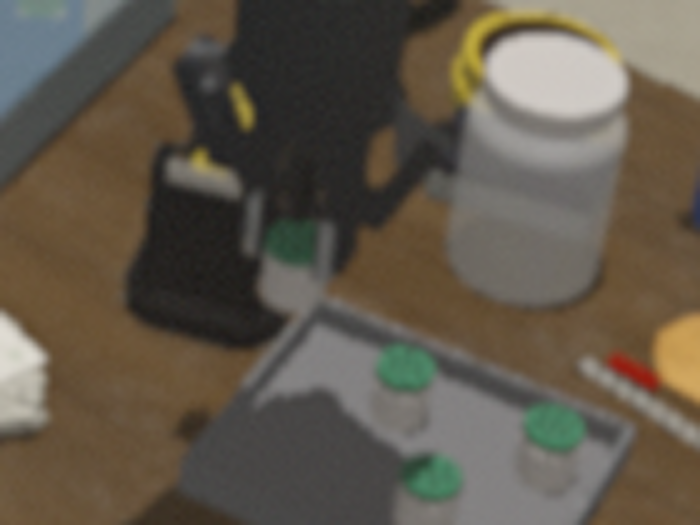

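The canister is held upright at crop (292,260) and the other three are standing. Carrying it to the window.

Emit:
apply_moves(
  targets=[
    [0.025, -0.1, -0.08, 0, 0, 0],
    [0.055, -0.21, -0.15, 0, 0, 0],
    [0.085, -0.33, -0.2, 0, 0, 0],
    [0.115, -0.45, -0.2, 0, 0, 0],
    [0.145, -0.57, -0.2, 0, 0, 0],
  ],
)

```text
clock: 10.42
tcp_pos: [484.9, -53.6, 192.5]
tool_rot: [0.0, 0.996, 0.092, 0.001]
ft_force: [0.3, 1.3, -0.5]
finger_gap: 0.332
grasp_force: 39.6
```

Emit:
apply_moves(
  targets=[
    [0.03, -0.12, 0, 0, 0, 0],
    [0.06, -0.24, 0, 0, 0, 0],
    [0.09, -0.36, 0, 0, 0, 0],
    [0.12, -0.48, 0, 0, 0, 0],
    [0.16, -0.61, 0, 0, 0, 0],
  ],
)

```text
clock: 10.83
tcp_pos: [497.3, 134.4, 191.1]
tool_rot: [0.001, 0.996, 0.092, -0.001]
ft_force: [-0.3, -0.9, -0.1]
finger_gap: 0.33
grasp_force: 39.6
```

Emit:
apply_moves(
  targets=[
    [0.005, -0.03, 0.08, 0, 0, 0],
    [0.007, -0.035, 0.16, 0, 0, 0],
    [0.007, -0.035, 0.22, 0, 0, 0],
    [0.007, -0.035, 0.22, 0, 0, 0],
    [0.007, -0.035, 0.22, 0, 0, 0],
  ],
)

```text
clock: 11.25
tcp_pos: [497.0, 144.3, 124.8]
tool_rot: [0.0, 0.996, 0.093, -0.002]
ft_force: [0.3, 0.3, -0.4]
finger_gap: 0.329
grasp_force: 41.5
```

```bash
python3 -c "
from h import *
go([501.6,144.3,62],-79.4)"
```

```text
t 11.25 tcp [497.  144.3 124.8] F [ 0.3  0.3 -0.4] gap 0.329 gf 41.5 q [ 0.24  0.47 -0.71  1.96  0.4   0.86 -2.07]
shift [0.0158 0.003  0.2093] turn [-0.0002  0.0023  0.0004]
```

Emit:
apply_moves(
  targets=[
    [0.008, 0.002, 0.07, 0, 0, 0],
    [0.014, 0.003, 0.13, 0, 0, 0],
    [0.014, 0.003, 0.15, 0, 0, 0],
    [0.014, 0.003, 0.15, 0, 0, 0],
    [0.014, 0.003, 0.15, 0, 0, 0],
  ],
)

```text
clock: 11.67
tcp_pos: [503.1, 144.6, 82.1]
tool_rot: [-0.0, 0.996, 0.092, 0.0]
ft_force: [-0.3, 0.1, 0.9]
finger_gap: 0.328
grasp_force: 41.6
```

```bash
python3 -c "
from h import *
go([501.6,144.3,61],-79.4);snap('side','s4',(260,110,400,215),5)"
```

```text
t 11.67 tcp [503.1 144.6  82.1] F [-0.3  0.1  0.9] gap 0.328 gf 41.6 q [ 0.2   0.54 -0.66  1.98  0.47  0.78 -2.12]
shift [-0.0051 -0.0001  0.0702] turn [-0.0001 -0.0004 -0.0001]
```

View pics/s4.png

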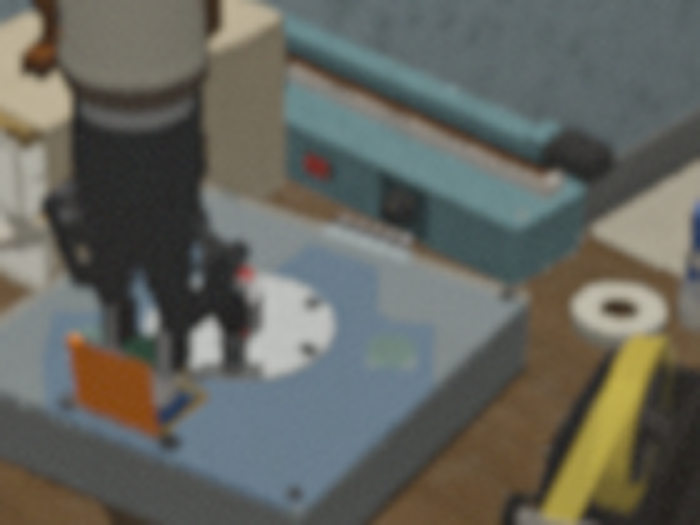

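The canister is over the window behind the cover, crop (150,360). I'll lower it the rest of the way and release.

Emit:
apply_moves(
  targets=[
    [-0.003, 0, 0.03, 0, 0, 0],
    [-0.005, 0, 0.055, 0, 0, 0],
    [-0.005, 0, 0.069, 0, 0, 0],
    [-0.005, 0, 0.069, 0, 0, 0],
    [-0.005, 0, 0.069, 0, 0, 0],
  ],
)

```text
clock: 12.13
tcp_pos: [500.8, 144.2, 60.1]
tool_rot: [0.0, 0.996, 0.093, -0.0]
ft_force: [0.2, -0.7, 0.0]
finger_gap: 0.331
grasp_force: 41.6
```

Emit:
apply_moves(
  targets=[
    [0, 0, 0, 0, 0, 0],
    [0, 0, 0, 0, 0, 0],
    [0, 0, 0, 0, 0, 0],
    [0, 0, 0, 0, 0, 0],
  ],
  hand=0.7,
)

```text
clock: 12.47
tcp_pos: [501.4, 144.3, 60.8]
tool_rot: [-0.0, 0.996, 0.092, 0.0]
ft_force: [-0.1, 0.7, 0.1]
finger_gap: 0.7
grasp_force: 0.0
```

Emit:
apply_moves(
  targets=[
    [0, 0, -0.06, 0, 0, 0],
    [0, 0, -0.16, 0, 0, 0],
    [0, 0, -0.27, 0, 0, 0],
    [0, 0, -0.34, 0, 0, 0],
    [0, 0, -0.36, 0, 0, 0],
  ],
)

```text
clock: 12.88
tcp_pos: [503.5, 145.3, 172.4]
tool_rot: [-0.0, 0.996, 0.093, 0.003]
ft_force: [0.1, 0.4, 0.2]
finger_gap: 0.7
grasp_force: 0.0
```

```bash
python3 -c "
from h import *
cans();k=knob(-150);go([*k,90],-19.4);snap('side','s5',(260,110,400,215),5)"
```

```text
can [10 10 69] [423.6 193.5] [ 563.2 -336.1   37. ]
can [ 9 10 68] [398.  199.2] [ 547.1 -258.2   37. ]
can [10 10 72] [416.6 216.6] [ 493.4 -311.6   37. ]
t 12.93 tcp [503.3 144.9 171.7] F [ 1.4 -0.3  0.7] gap 0.701 gf 0.0 q [ 0.28  0.41 -0.75  1.92  0.34  0.94 -2.02]
shift [0.1582 0.0845 0.2734] turn [ 0.0021 -0.0032 -0.6666]
```

View pics/s5.png

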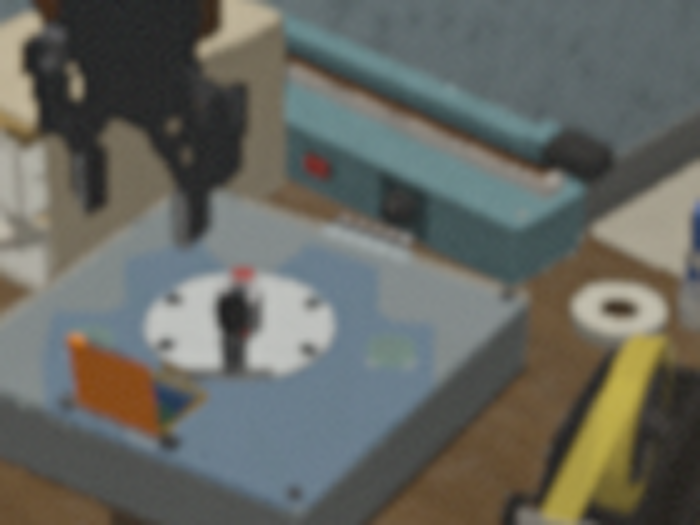

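The released canister is gone from above the deck, so it has dropped in. The knob arm is now at crop (237,300). Going to the knob for the second index.

Emit:
apply_moves(
  targets=[
    [0.04, 0.02, 0, 0, 0, -0.07],
    [0.08, 0.042, 0, 0, 0, -0.14],
    [0.12, 0.063, 0, 0, 0, -0.21],
    [0.158, 0.0845, 0, 0, 0, -0.28],
    [0.158, 0.0845, 0, 0, 0, -0.35],
  ],
)

```text
clock: 13.4
tcp_pos: [553.9, 126.1, 166.5]
tool_rot: [-0.0, 0.933, 0.361, -0.001]
ft_force: [0.2, 0.0, -0.2]
finger_gap: 0.7
grasp_force: 0.0
```

Emit:
apply_moves(
  targets=[
    [0, 0, 0, 0, 0, -0.07],
    [0, 0, 0.03, 0, 0, -0.14],
    [0, 0, 0.07, 0, 0, -0.21],
    [0, 0, 0.1, 0, 0, -0.28],
    [0, 0, 0.11, 0, 0, -0.317],
  ],
)

```text
clock: 13.82
tcp_pos: [550.3, 127.2, 132.0]
tool_rot: [-0.001, 0.814, 0.58, -0.002]
ft_force: [0.1, -0.2, -0.5]
finger_gap: 0.697
grasp_force: 0.0
```

Emit:
apply_moves(
  targets=[
    [0, 0, 0, 0, 0, 0],
    [0, 0, 0, 0, 0, 0],
    [0, 0, 0, 0, 0, 0],
  ],
)

```text
clock: 14.07
tcp_pos: [552.1, 128.1, 134.9]
tool_rot: [-0.0, 0.816, 0.577, -0.0]
ft_force: [0.7, 0.7, 0.0]
finger_gap: 0.699
grasp_force: 0.0
```

```bash
python3 -c "
from h import *
k=knob(-150);go([*k,90],-19.4);arc(-30,-150,yaw=-19.4)"
```

```text
t 14.07 tcp [552.1 128.1 134.9] F [0.7 0.7 0. ] gap 0.699 gf 0.0 q [ 0.41  0.62 -0.91  1.83  0.58  0.99 -1.09]
shift [0.0057 0.0086 0.1496] turn [-0.0007  0.0001 -0.0006]
t 14.07 tcp [552.1 128.1 134.9] F [0.7 0.7 0. ] gap 0.699 gf 0.0 q [ 0.41  0.62 -0.91  1.83  0.58  0.99 -1.09]
  [0.0095, -0.0146, 0, 0, 0, 0.0667]
  [0.0205, -0.0282, 0, 0, 0, 0.1333]
  [0.0328, -0.0405, 0, 0, 0, 0.2000]
  [0.0464, -0.0515, 0, 0, 0, 0.2667]
  [0.0610, -0.0610, 0, 0, 0, 0.3333]
```

Emit:
apply_moves(
  targets=[
    [0.003, 0.004, 0.05, 0, 0, 0],
    [0.006, 0.009, 0.11, 0, 0, 0],
    [0.006, 0.009, 0.15, 0, 0, 0],
    [0.006, 0.009, 0.15, 0, 0, 0],
    [0.006, 0.009, 0.15, 0, 0, 0],
  ],
)

```text
clock: 14.48
tcp_pos: [554.8, 128.8, 89.7]
tool_rot: [-0.0, 0.816, 0.578, -0.001]
ft_force: [-0.9, 0.6, 0.0]
finger_gap: 0.7
grasp_force: 0.0
```

Emit:
apply_moves(
  targets=[
    [0, 0, 0, 0, 0, 0],
    [0, 0, 0, 0, 0, 0],
    [0, 0, 0, 0, 0, 0],
    [0, 0, 0, 0, 0, 0],
    [0, 0, 0, 0, 0, 0],
  ],
  hand=0,
  squeeze=25,
)

```text
clock: 14.9
tcp_pos: [556.4, 129.1, 91.5]
tool_rot: [0.0, 0.816, 0.578, 0.001]
ft_force: [-0.4, 0.9, 4.2]
finger_gap: 0.247
grasp_force: 25.4
```

Emit:
apply_moves(
  targets=[
    [0, 0, 0, 0, 0, 0],
    [0, 0, -0.01, 0, 0, 0],
    [0, 0, -0.025, 0, 0, 0],
    [0, 0, -0.04, 0, 0, 0],
    [0, 0, -0.04, 0, 0, 0],
  ],
  squeeze=55,
)

```text
clock: 15.32
tcp_pos: [556.3, 128.9, 103.0]
tool_rot: [0.0, 0.816, 0.578, 0.001]
ft_force: [5.5, 1.9, -8.0]
finger_gap: 0.232
grasp_force: 54.2
```

```bash
python3 -c "
from h import *
st();axisang()"
```

```text
t 15.32 tcp [556.3 128.9 103. ] F [ 5.5  1.9 -8. ] gap 0.232 gf 54.2 q [ 0.38  0.66 -0.88  1.84  0.63  0.94 -1.12]
r 49.0 feeder ang -149.2
```

Emit:
apply_moves(
  targets=[
    [0.0095, -0.0146, 0, 0, 0, 0.067],
    [0.0205, -0.028, 0, 0, 0, 0.133],
    [0.033, -0.0405, 0, 0, 0, 0.2],
    [0.0465, -0.0515, 0, 0, 0, 0.267],
    [0.061, -0.061, 0, 0, 0, 0.3333],
  ],
)

```text
clock: 15.73
tcp_pos: [545.0, 152.3, 102.3]
tool_rot: [-0.0, 0.939, 0.345, 0.001]
ft_force: [5.5, 1.8, -8.4]
finger_gap: 0.229
grasp_force: 54.3
```

Emit:
apply_moves(
  targets=[
    [0.0095, -0.0146, 0, 0, 0, 0.067],
    [0.0205, -0.028, 0, 0, 0, 0.133],
    [0.033, -0.0405, 0, 0, 0, 0.2],
    [0.0465, -0.0515, 0, 0, 0, 0.267],
    [0.061, -0.061, 0, 0, 0, 0.3333],
  ],
)

```text
clock: 16.15
tcp_pos: [546.6, 178.0, 102.1]
tool_rot: [0.0, 0.996, 0.09, 0.0]
ft_force: [6.6, 1.3, -7.3]
finger_gap: 0.229
grasp_force: 54.3
```

Emit:
apply_moves(
  targets=[
    [0, 0, 0, 0, 0, 0],
    [0, 0, 0, 0, 0, 0],
  ],
)

```text
clock: 16.32
tcp_pos: [546.7, 178.1, 102.1]
tool_rot: [0.0, 0.996, 0.093, 0.0]
ft_force: [4.7, 2.2, -8.5]
finger_gap: 0.235
grasp_force: 54.4
```

```bash
python3 -c "
from h import *
k=knob(150);axisang();go([*k,103],-79.4)"
```

```text
r 49.2 feeder ang 149.5
t 16.32 tcp [546.7 178.1 102.1] F [ 4.7  2.2 -8.5] gap 0.235 gf 54.4 q [ 0.13  0.58 -0.64  1.84  0.44  0.87 -2.11]
shift [-0.003  -0.0002 -0.0029] turn [ 0.     -0.0004  0.0006]
```

Emit:
apply_moves(
  targets=[
    [0, 0, 0.015, 0, 0, 0],
    [0, 0, 0.028, 0, 0, 0],
    [0, 0, 0.038, 0, 0, 0],
    [0, 0, 0.038, 0, 0, 0],
    [0, 0, 0.038, 0, 0, 0],
  ],
)

```text
clock: 16.73
tcp_pos: [546.9, 178.3, 91.7]
tool_rot: [-0.0, 0.996, 0.093, 0.001]
ft_force: [2.7, 0.9, 1.0]
finger_gap: 0.23
grasp_force: 55.4
```

Emit:
apply_moves(
  targets=[
    [0, 0, 0, 0, 0, 0],
    [0, 0, 0, 0, 0, 0],
    [0, 0, 0, 0, 0, 0],
    [0, 0, 0, 0, 0, 0],
    [0, 0, -0.03, 0, 0, 0],
  ],
  hand=0.7,
)

```text
clock: 17.15
tcp_pos: [544.6, 177.2, 98.7]
tool_rot: [0.0, 0.996, 0.093, -0.002]
ft_force: [-0.1, -1.1, -0.0]
finger_gap: 0.696
grasp_force: 0.0
```

Emit:
apply_moves(
  targets=[
    [0, 0, -0.1, 0, 0, 0],
    [0, 0, -0.2, 0, 0, 0],
    [0, 0, -0.3, 0, 0, 0],
    [0, 0, -0.38, 0, 0, 0],
    [0, 0, -0.4, 0, 0, 0],
  ],
)

```text
clock: 17.57
tcp_pos: [548.4, 179.4, 225.3]
tool_rot: [-0.001, 0.996, 0.093, 0.003]
ft_force: [1.0, 0.1, 0.1]
finger_gap: 0.7
grasp_force: 0.0
```

```bash
python3 -c "
from h import *
cans();go([493.4,-311.6,60],-79.4)"
```

```text
can [10 10 69] [423.6 193.5] [ 563.2 -336.1   37. ]
can [ 9 10 68] [398.  199.2] [ 547.1 -258.2   37. ]
can [10 10 72] [416.6 216.6] [ 493.4 -311.6   37. ]
t 17.62 tcp [548.3 179.1 224.5] F [-0.3 -0.2  0.7] gap 0.698 gf 0.0 q [ 0.2   0.43 -0.72  1.75  0.32  1.08 -2.02]
shift [-0.4856  1.5736  0.5448] turn [-0.0001 -0.0041  0.0006]
```

Emit:
apply_moves(
  targets=[
    [-0.033, 0.105, 0, 0, 0, 0],
    [-0.065, 0.21, 0, 0, 0, 0],
    [-0.1, 0.32, 0, 0, 0, 0],
    [-0.13, 0.425, 0, 0, 0, 0],
    [-0.163, 0.53, 0, 0, 0, 0],
  ],
  hand=0.62,
)

```text
clock: 18.03
tcp_pos: [526.4, 11.0, 219.0]
tool_rot: [-0.0, 0.996, 0.093, -0.001]
ft_force: [0.6, 0.1, 0.1]
finger_gap: 0.615
grasp_force: 0.0
```

Emit:
apply_moves(
  targets=[
    [-0.033, 0.105, 0, 0, 0, 0],
    [-0.065, 0.21, 0, 0, 0, 0],
    [-0.1, 0.32, 0, 0, 0, 0],
    [-0.13, 0.425, 0, 0, 0, 0],
    [-0.163, 0.53, 0, 0, 0, 0],
  ],
)

```text
clock: 18.45
tcp_pos: [507.7, -154.1, 219.1]
tool_rot: [-0.0, 0.996, 0.093, -0.001]
ft_force: [0.5, 0.4, -1.0]
finger_gap: 0.621
grasp_force: 0.0
```

Emit:
apply_moves(
  targets=[
    [-0.033, 0.105, 0, 0, 0, 0],
    [-0.065, 0.21, 0.04, 0, 0, 0],
    [-0.1, 0.32, 0.1, 0, 0, 0],
    [-0.13, 0.42, 0.18, 0, 0, 0],
    [-0.16, 0.514, 0.26, 0, 0, 0],
  ],
)

```text
clock: 18.87
tcp_pos: [489.2, -315.1, 140.7]
tool_rot: [0.0, 0.996, 0.092, -0.0]
ft_force: [0.9, -0.3, 0.9]
finger_gap: 0.619
grasp_force: 0.0
```

Emit:
apply_moves(
  targets=[
    [0, 0, 0.1, 0, 0, 0],
    [0, 0, 0.2, 0, 0, 0],
    [0, 0, 0.28, 0, 0, 0],
    [0, 0, 0.28, 0, 0, 0],
    [0, 0, 0.28, 0, 0, 0],
  ],
)

```text
clock: 19.28
tcp_pos: [488.6, -311.7, 56.3]
tool_rot: [-0.002, 0.996, 0.093, -0.002]
ft_force: [0.5, -0.5, 1.3]
finger_gap: 0.619
grasp_force: 0.0
```

```bash
python3 -c "
from h import *
cans();go([493.4,-311.6,25],-79.4)"
```

```text
can [10 10 62] [423.3 193. ] [ 564.6 -335.5   37. ]
can [ 9 10 69] [398.  199.2] [ 546.9 -258.3   37. ]
t 19.33 tcp [ 490.2 -312.5   58.1] F [ 0.7 -1.   0.3] gap 0.621 gf 0.0 q [ 0.89  0.62 -0.48  1.84  0.39  0.77 -1.18]
shift [ 0.011  -0.0007  0.1103] turn [-0.0007  0.0004  0.0009]
```

Emit:
apply_moves(
  targets=[
    [0.004, -0.001, 0.04, 0, 0, 0],
    [0.006, -0.001, 0.08, 0, 0, 0],
    [0.006, -0.001, 0.112, 0, 0, 0],
    [0.006, -0.001, 0.112, 0, 0, 0],
    [0.006, -0.001, 0.112, 0, 0, 0],
  ],
)

```text
clock: 19.75
tcp_pos: [491.5, -312.0, 23.8]
tool_rot: [-0.0, 0.996, 0.093, -0.001]
ft_force: [0.2, 0.3, -0.8]
finger_gap: 0.621
grasp_force: 0.0
```

Emit:
apply_moves(
  targets=[
    [0, 0, 0, 0, 0, 0],
    [0, 0, 0, 0, 0, 0],
    [0, 0, 0, 0, 0, 0],
    [0, 0, 0, 0, 0, 0],
    [0, 0, 0, 0, 0, 0],
  ],
  hand=0,
  squeeze=40,
)

```text
clock: 20.17
tcp_pos: [492.7, -312.7, 25.2]
tool_rot: [0.0, 0.996, 0.093, 0.001]
ft_force: [-0.0, -0.2, 4.2]
finger_gap: 0.327
grasp_force: 39.6
```

Emit:
apply_moves(
  targets=[
    [0, 0, -0.08, 0, 0, 0],
    [0, 0, -0.18, 0, 0, 0],
    [0, 0, -0.3, 0, 0, 0],
    [0, 0, -0.42, 0, 0, 0],
    [0, 0, -0.54, 0, 0, 0],
  ],
)

```text
clock: 20.58
tcp_pos: [491.5, -312.1, 187.8]
tool_rot: [-0.0, 0.996, 0.093, -0.0]
ft_force: [-0.0, -0.7, -1.8]
finger_gap: 0.331
grasp_force: 39.5
```

```bash
python3 -c "
from h import *
cans();go([501.6,144.3,130],-79.4)"
```

```text
can [10 10 70] [423.6 193.5] [ 563.1 -336.3   37. ]
can [ 9 10 68] [398.  199.2] [ 547.1 -258.2   37. ]
t 20.63 tcp [ 495.8 -314.   195.7] F [ 2.8 -0.4  3.1] gap 0.326 gf 39.5 q [ 0.95  0.44 -0.56  1.76  0.28  1.01 -1.09]
shift [ 0.3005 -1.4993  0.2098] turn [ 0.0048 -0.0046  0.0008]
```

Emit:
apply_moves(
  targets=[
    [0.022, -0.105, 0, 0, 0, 0],
    [0.045, -0.22, 0, 0, 0, 0],
    [0.068, -0.33, 0, 0, 0, 0],
    [0.09, -0.44, 0, 0, 0, 0],
    [0.113, -0.55, 0, 0, 0, 0],
  ],
)

```text
clock: 21.05
tcp_pos: [494.3, -142.6, 186.4]
tool_rot: [0.0, 0.996, 0.093, -0.0]
ft_force: [0.3, -0.5, -0.5]
finger_gap: 0.331
grasp_force: 39.6
```

Emit:
apply_moves(
  targets=[
    [0.022, -0.11, 0, 0, 0, 0],
    [0.045, -0.22, 0, 0, 0, 0],
    [0.068, -0.33, 0, 0, 0, 0],
    [0.09, -0.44, 0, 0, 0, 0],
    [0.113, -0.55, 0, 0, 0, 0],
  ],
)

```text
clock: 21.47
tcp_pos: [497.2, 25.8, 186.4]
tool_rot: [0.0, 0.996, 0.093, 0.0]
ft_force: [0.7, -0.6, 0.4]
finger_gap: 0.329
grasp_force: 39.6
```

Emit:
apply_moves(
  targets=[
    [0.022, -0.11, 0, 0, 0, 0],
    [0.045, -0.22, 0, 0, 0, 0],
    [0.068, -0.33, 0.04, 0, 0, 0],
    [0.08, -0.39, 0.1, 0, 0, 0],
    [0.083, -0.396, 0.19, 0, 0, 0],
  ],
)

```text
clock: 21.88
tcp_pos: [501.4, 152.2, 131.1]
tool_rot: [-0.002, 0.995, 0.096, 0.003]
ft_force: [1.0, 0.1, -0.4]
finger_gap: 0.331
grasp_force: 39.6
```

Emit:
apply_moves(
  targets=[
    [0, 0, 0, 0, 0, 0],
    [0, 0, 0, 0, 0, 0],
    [0, 0, 0, 0, 0, 0],
    [0, 0, 0, 0, 0, 0],
  ],
)

```text
clock: 22.22
tcp_pos: [501.3, 145.0, 130.7]
tool_rot: [0.0, 0.996, 0.092, 0.001]
ft_force: [-0.5, 0.2, -0.2]
finger_gap: 0.328
grasp_force: 39.6
```

```bash
python3 -c "
from h import *
go([501.6,144.3,61],-79.4)"
```

```text
t 22.22 tcp [501.3 145.  130.7] F [-0.5  0.2 -0.2] gap 0.328 gf 39.6 q [ 0.22  0.46 -0.69  1.95  0.38  0.86 -2.05]
shift [2.000e-04 2.500e-03 2.324e-01] turn [ 0.0003 -0.0012 -0.0005]
```

Emit:
apply_moves(
  targets=[
    [0, 0.002, 0.07, 0, 0, 0],
    [0, 0.002, 0.15, 0, 0, 0],
    [0, 0.002, 0.21, 0, 0, 0],
    [0, 0.002, 0.232, 0, 0, 0],
    [0, 0.002, 0.232, 0, 0, 0],
  ],
)

```text
clock: 22.63
tcp_pos: [500.0, 144.2, 59.5]
tool_rot: [0.0, 0.996, 0.092, -0.001]
ft_force: [-0.5, 0.1, 0.7]
finger_gap: 0.331
grasp_force: 39.6
```

Emit:
apply_moves(
  targets=[
    [0, 0, 0, 0, 0, 0],
    [0, 0, 0, 0, 0, 0],
    [0, 0, 0, 0, 0, 0],
  ],
)

```text
clock: 22.88
tcp_pos: [501.6, 145.5, 61.4]
tool_rot: [-0.0, 0.996, 0.093, 0.001]
ft_force: [-0.5, 0.1, -0.7]
finger_gap: 0.329
grasp_force: 39.6
```

Emit:
apply_moves(
  targets=[
    [0, 0, 0, 0, 0, 0],
    [0, 0, 0, 0, 0, 0],
    [0, 0, 0, 0, 0, 0],
    [0, 0, 0, 0, 0, 0],
  ],
  hand=0.7,
)

```text
clock: 23.22
tcp_pos: [500.5, 145.3, 60.2]
tool_rot: [-0.0, 0.996, 0.093, 0.0]
ft_force: [-0.2, 0.6, -0.6]
finger_gap: 0.702
grasp_force: 0.0
```

Emit:
apply_moves(
  targets=[
    [0, 0, -0.06, 0, 0, 0],
    [0, 0, -0.16, 0, 0, 0],
    [0, 0, -0.27, 0, 0, 0],
    [0, 0, -0.34, 0, 0, 0],
    [0, 0, -0.36, 0, 0, 0],
  ],
)

```text
clock: 23.63
tcp_pos: [502.5, 146.3, 171.6]
tool_rot: [-0.0, 0.996, 0.093, 0.003]
ft_force: [0.4, -0.1, -0.8]
finger_gap: 0.7
grasp_force: 0.0
```

```bash
python3 -c "
from h import *
cans();k=knob(150);print(k);go([*k,90],40.6)"
```

```text
can [10 10 69] [423.6 193.5] [ 563.2 -336.1   37. ]
can [ 9 10 67] [398.1 199.2] [ 547.  -258.3   37. ]
(np.float64(545.8600400524609), np.float64(177.97728774900966))
t 23.68 tcp [502.3 145.9 171. ] F [-0.1  0.2  0.5] gap 0.7 gf 0.0 q [ 0.26  0.4  -0.72  1.92  0.33  0.93 -2.01]
shift [ 0.1609 -0.0782  0.2709] turn [-0.0016 -0.0033  0.6672]
```

Emit:
apply_moves(
  targets=[
    [0.04, -0.02, 0, 0, 0, -0.07],
    [0.08, -0.04, 0, 0, 0, -0.14],
    [0.12, -0.06, 0, 0, 0, -0.21],
    [0.16, -0.078, 0, 0, 0, -0.28],
    [0.16, -0.078, 0, 0, 0, -0.35],
  ],
)

```text
clock: 24.1
tcp_pos: [544.2, 178.4, 166.7]
tool_rot: [-0.001, 0.932, 0.362, 0.0]
ft_force: [-0.2, 0.6, 1.1]
finger_gap: 0.697
grasp_force: 0.0
```

Emit:
apply_moves(
  targets=[
    [0, 0, 0, 0, 0, -0.07],
    [0, 0, 0, 0, 0, -0.14],
    [0, 0, 0, 0, 0, -0.21],
    [0, 0, 0, 0, 0, -0.28],
    [0, 0, 0, 0, 0, -0.35],
  ],
)

```text
clock: 24.52
tcp_pos: [542.3, 176.8, 166.2]
tool_rot: [-0.001, 0.799, 0.602, -0.001]
ft_force: [-0.4, -0.6, -0.4]
finger_gap: 0.706
grasp_force: 0.0
```

Emit:
apply_moves(
  targets=[
    [0, 0, 0, 0, 0, -0.07],
    [0, 0, 0, 0, 0, -0.14],
    [0, 0, 0, 0, 0, -0.21],
    [0, 0, 0, 0, 0, -0.28],
    [0, 0, 0, 0, 0, -0.35],
  ],
)

```text
clock: 24.93
tcp_pos: [542.3, 176.7, 166.3]
tool_rot: [-0.001, 0.606, 0.796, -0.001]
ft_force: [0.2, 0.0, 0.1]
finger_gap: 0.704
grasp_force: 0.0
```

Emit:
apply_moves(
  targets=[
    [0, 0, 0, 0, 0, -0.07],
    [0, 0, 0.03, 0, 0, -0.14],
    [0, 0, 0.07, 0, 0, -0.21],
    [0, 0, 0.1, 0, 0, -0.283],
    [0, 0, 0.11, 0, 0, -0.283],
  ],
)

```text
clock: 25.35
tcp_pos: [541.5, 176.2, 131.8]
tool_rot: [-0.002, 0.416, 0.909, -0.001]
ft_force: [-0.6, -1.1, 0.2]
finger_gap: 0.699
grasp_force: 0.0
```

Emit:
apply_moves(
  targets=[
    [0, 0, 0, 0, 0, 0],
    [0, 0, 0, 0, 0, 0],
    [0, 0, 0, 0, 0, 0],
  ],
)

```text
clock: 25.6
tcp_pos: [543.3, 177.4, 135.2]
tool_rot: [0.0, 0.419, 0.908, 0.0]
ft_force: [0.5, -0.4, -0.2]
finger_gap: 0.701
grasp_force: 0.0
```

```bash
python3 -c "
from h import *
k=knob(150);go([*k,90],40.6);arc(-30,150,yaw=40.6);snap('side','s6',(260,110,400,215),5)"
```

```text
t 25.6 tcp [543.3 177.4 135.2] F [ 0.5 -0.4 -0.2] gap 0.701 gf 0.0 q [ 0.44  0.74 -1.12  1.82  0.75  1.08 -0.26]
shift [-0.004   0.0076  0.1506] turn [ 0.0003  0.     -0.0011]
t 25.6 tcp [543.3 177.4 135.2] F [ 0.5 -0.4 -0.2] gap 0.701 gf 0.0 q [ 0.44  0.74 -1.12  1.82  0.75  1.08 -0.26]
  [0.0079, 0.0155, 0, 0, 0, 0.0667]
  [0.0142, 0.0318, 0, 0, 0, 0.1333]
  [0.0187, 0.0487, 0, 0, 0, 0.2000]
  [0.0214, 0.0659, 0, 0, 0, 0.2667]
  [0.0223, 0.0833, 0, 0, 0, 0.3333]
```

View pics/s6.png

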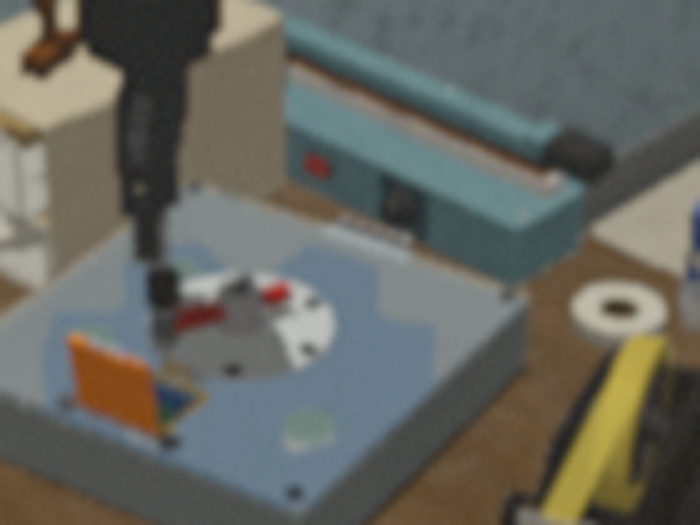

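The knob is at crop (163,285). Canisters show under the clear deck at (310,425), (95,340) and (185,265), as expected. The old one at (310,425) is next to arrive, so this turn is 120° to skip it.

Emit:
apply_moves(
  targets=[
    [-0.002, 0.004, 0.05, 0, 0, 0],
    [-0.004, 0.007, 0.11, 0, 0, 0],
    [-0.004, 0.007, 0.15, 0, 0, 0],
    [-0.004, 0.007, 0.15, 0, 0, 0],
    [-0.004, 0.007, 0.15, 0, 0, 0],
  ],
)

```text
clock: 26.07
tcp_pos: [544.5, 177.3, 88.5]
tool_rot: [-0.001, 0.418, 0.909, -0.001]
ft_force: [-0.9, -0.0, 1.0]
finger_gap: 0.702
grasp_force: 0.0
```

Emit:
apply_moves(
  targets=[
    [0, 0, 0, 0, 0, 0],
    [0, 0, 0, 0, 0, 0],
    [0, 0, 0, 0, 0, 0],
    [0, 0, 0, 0, 0, 0],
    [0, 0, 0, 0, 0, 0],
  ],
  hand=0,
  squeeze=25,
)

```text
clock: 26.48
tcp_pos: [546.6, 178.0, 90.8]
tool_rot: [0.001, 0.418, 0.909, 0.001]
ft_force: [1.0, 0.3, 3.7]
finger_gap: 0.245
grasp_force: 26.0
```

Emit:
apply_moves(
  targets=[
    [0, 0, 0, 0, 0, 0],
    [0, 0, -0.01, 0, 0, 0],
    [0, 0, -0.025, 0, 0, 0],
    [0, 0, -0.04, 0, 0, 0],
    [0, 0, -0.04, 0, 0, 0],
  ],
  squeeze=55,
)

```text
clock: 26.9
tcp_pos: [546.3, 177.7, 102.0]
tool_rot: [0.0, 0.418, 0.909, 0.001]
ft_force: [5.8, 3.3, -8.9]
finger_gap: 0.233
grasp_force: 54.0
```

```bash
python3 -c "
from h import *
st();axisang()"
```

```text
t 26.9 tcp [546.3 177.7 102. ] F [ 5.8  3.3 -8.9] gap 0.233 gf 54.0 q [ 0.41  0.78 -1.07  1.83  0.8   1.04 -0.28]
r 49.5 feeder ang 150.1
```

Emit:
apply_moves(
  targets=[
    [0.008, 0.0155, 0, 0, 0, 0.067],
    [0.014, 0.032, 0, 0, 0, 0.133],
    [0.019, 0.049, 0, 0, 0, 0.2],
    [0.0215, 0.066, 0, 0, 0, 0.267],
    [0.0223, 0.0833, 0, 0, 0, 0.3333],
  ],
)

```text
clock: 27.32
tcp_pos: [560.4, 199.3, 101.1]
tool_rot: [-0.0, 0.64, 0.768, 0.0]
ft_force: [4.9, 2.2, -7.6]
finger_gap: 0.235
grasp_force: 54.1
```

Emit:
apply_moves(
  targets=[
    [0.008, 0.0155, 0, 0, 0, 0.067],
    [0.014, 0.032, 0, 0, 0, 0.133],
    [0.019, 0.049, 0, 0, 0, 0.2],
    [0.0215, 0.066, 0, 0, 0, 0.267],
    [0.0223, 0.0833, 0, 0, 0, 0.3333],
  ],
)

```text
clock: 27.73
tcp_pos: [583.6, 211.1, 101.1]
tool_rot: [-0.001, 0.817, 0.577, 0.001]
ft_force: [5.1, 3.8, -7.8]
finger_gap: 0.238
grasp_force: 54.1
```

```bash
python3 -c "
from h import *
st();axisang();snap('top','x')"
```

```text
t 27.73 tcp [583.6 211.1 101.1] F [ 5.1  3.8 -7.8] gap 0.238 gf 54.1 q [ 0.2   0.72 -0.83  1.72  0.63  0.99 -1.21]
r 50.7 feeder ang 90.1
```

Emit:
apply_moves(
  targets=[
    [0.008, 0.0155, 0, 0, 0, 0.067],
    [0.014, 0.032, 0, 0, 0, 0.133],
    [0.019, 0.049, 0, 0, 0, 0.2],
    [0.0215, 0.066, 0, 0, 0, 0.267],
    [0.0223, 0.0833, 0, 0, 0, 0.3333],
  ],
)

```text
clock: 28.2
tcp_pos: [609.8, 209.8, 101.2]
tool_rot: [-0.001, 0.938, 0.346, 0.001]
ft_force: [5.4, 5.7, -7.7]
finger_gap: 0.235
grasp_force: 54.3
```

Emit:
apply_moves(
  targets=[
    [0.008, 0.0155, 0, 0, 0, 0.067],
    [0.014, 0.032, 0, 0, 0, 0.133],
    [0.019, 0.049, 0, 0, 0, 0.2],
    [0.0215, 0.066, 0, 0, 0, 0.267],
    [0.0223, 0.0833, 0, 0, 0, 0.3333],
  ],
)

```text
clock: 28.62
tcp_pos: [632.0, 195.4, 101.4]
tool_rot: [-0.002, 0.996, 0.091, 0.001]
ft_force: [8.3, 5.8, -9.0]
finger_gap: 0.234
grasp_force: 54.5
```

Emit:
apply_moves(
  targets=[
    [0, 0, 0, 0, 0, 0],
    [0, 0, 0, 0, 0, 0],
  ],
)

```text
clock: 28.78
tcp_pos: [632.2, 195.0, 101.5]
tool_rot: [-0.002, 0.996, 0.092, 0.002]
ft_force: [8.9, 4.5, -8.0]
finger_gap: 0.231
grasp_force: 54.5
```

```bash
python3 -c "
from h import *
k=knob(30);axisang();go([*k,102],-79.4)"
```

```text
r 51.7 feeder ang 30.1
t 28.78 tcp [632.2 195.  101.5] F [ 8.9  4.5 -8. ] gap 0.231 gf 54.5 q [ 0.07  0.7  -0.59  1.62  0.45  0.96 -2.06]
shift [-0.0047  0.003  -0.0017] turn [-0.0017 -0.0023  0.0001]
```

Emit:
apply_moves(
  targets=[
    [-0.003, 0.002, 0.015, 0, 0, 0],
    [-0.005, 0.003, 0.028, 0, 0, 0],
    [-0.005, 0.003, 0.038, 0, 0, 0],
    [-0.005, 0.003, 0.038, 0, 0, 0],
    [-0.005, 0.003, 0.038, 0, 0, 0],
  ],
)

```text
clock: 29.2
tcp_pos: [632.2, 195.0, 91.3]
tool_rot: [-0.002, 0.996, 0.093, 0.003]
ft_force: [10.0, 6.4, -5.3]
finger_gap: 0.236
grasp_force: 55.1
```

Emit:
apply_moves(
  targets=[
    [0, 0, 0, 0, 0, 0],
    [0, 0, 0, 0, 0, 0],
    [0, 0, 0, 0, 0, 0],
    [0, 0, 0, 0, 0, 0],
    [0, 0, -0.03, 0, 0, 0],
  ],
  hand=0.7,
)

```text
clock: 29.62
tcp_pos: [627.5, 191.2, 97.7]
tool_rot: [0.001, 0.996, 0.093, -0.002]
ft_force: [-0.5, -0.2, -0.6]
finger_gap: 0.699
grasp_force: 0.0
```

Emit:
apply_moves(
  targets=[
    [0, 0, -0.1, 0, 0, 0],
    [0, 0, -0.2, 0, 0, 0],
    [0, 0, -0.3, 0, 0, 0],
    [0, 0, -0.38, 0, 0, 0],
    [0, 0, -0.4, 0, 0, 0],
  ],
)

```text
clock: 30.03
tcp_pos: [631.4, 193.6, 225.5]
tool_rot: [-0.001, 0.996, 0.093, 0.004]
ft_force: [0.3, -0.4, 0.8]
finger_gap: 0.696
grasp_force: 0.0
```

```bash
python3 -c "
from h import *
cans();go([547,-258.3,60],-79.4)"
```

```text
can [10 10 69] [423.6 193.5] [ 563.2 -336.1   37. ]
can [ 9 10 69] [398.  199.2] [ 546.9 -258.3   37. ]
t 30.08 tcp [631.2 193.3 224.6] F [ 0.7 -0.3  0.4] gap 0.698 gf 0.0 q [ 0.11  0.57 -0.65  1.53  0.36  1.16 -1.99]
shift [-0.5572  1.4282  0.5442] turn [-0.0003 -0.0043  0.0003]
```

Emit:
apply_moves(
  targets=[
    [-0.037, 0.095, 0, 0, 0, 0],
    [-0.075, 0.19, 0, 0, 0, 0],
    [-0.112, 0.285, 0, 0, 0, 0],
    [-0.149, 0.38, 0, 0, 0, 0],
    [-0.186, 0.476, 0, 0, 0, 0],
  ],
  hand=0.62,
)

```text
clock: 30.5
tcp_pos: [599.4, 40.1, 218.4]
tool_rot: [0.0, 0.996, 0.093, -0.001]
ft_force: [0.3, -0.7, -0.3]
finger_gap: 0.619
grasp_force: 0.0
```

Emit:
apply_moves(
  targets=[
    [-0.037, 0.095, 0, 0, 0, 0],
    [-0.075, 0.19, 0, 0, 0, 0],
    [-0.112, 0.285, 0, 0, 0, 0],
    [-0.149, 0.38, 0, 0, 0, 0],
    [-0.186, 0.476, 0, 0, 0, 0],
  ],
)

```text
clock: 30.92
tcp_pos: [570.8, -110.4, 218.6]
tool_rot: [-0.0, 0.996, 0.093, -0.001]
ft_force: [1.3, -0.2, -0.2]
finger_gap: 0.622
grasp_force: 0.0
```

Emit:
apply_moves(
  targets=[
    [-0.037, 0.095, 0, 0, 0, 0],
    [-0.075, 0.19, 0.04, 0, 0, 0],
    [-0.112, 0.285, 0.1, 0, 0, 0],
    [-0.149, 0.38, 0.18, 0, 0, 0],
    [-0.184, 0.476, 0.26, 0, 0, 0],
  ],
)

```text
clock: 31.33
tcp_pos: [543.3, -261.0, 140.4]
tool_rot: [0.0, 0.996, 0.093, -0.0]
ft_force: [0.5, -0.5, 0.0]
finger_gap: 0.619
grasp_force: 0.0
```

Emit:
apply_moves(
  targets=[
    [0, 0, 0.1, 0, 0, 0],
    [0, 0, 0.2, 0, 0, 0],
    [0, 0, 0.28, 0, 0, 0],
    [0, 0, 0.28, 0, 0, 0],
    [0, 0, 0.28, 0, 0, 0],
  ],
)

```text
clock: 31.75
tcp_pos: [542.6, -258.5, 55.8]
tool_rot: [-0.001, 0.996, 0.093, -0.002]
ft_force: [0.8, 0.0, 0.6]
finger_gap: 0.619
grasp_force: 0.0
```

Emit:
apply_moves(
  targets=[
    [0, 0, 0, 0, 0, 0],
    [0, 0, 0, 0, 0, 0],
  ],
)

```text
clock: 31.92
tcp_pos: [545.9, -259.7, 59.5]
tool_rot: [0.001, 0.996, 0.093, 0.001]
ft_force: [-0.7, 0.3, 0.1]
finger_gap: 0.617
grasp_force: 0.0
```

```bash
python3 -c "
from h import *
cans();go([547,-258.3,25],-79.4)"
```

```text
t 31.97 tcp [ 545.9 -259.9   59.6] F [-0.6  0.4  0.2] gap 0.619 gf 0.0 q [ 0.77  0.65 -0.49  1.79  0.41  0.8  -1.31]
shift [ 0.0042 -0.0047  0.1152] turn [ 0.0013 -0.0017  0.0005]
```

Emit:
apply_moves(
  targets=[
    [0.002, -0.003, 0.04, 0, 0, 0],
    [0.004, -0.005, 0.08, 0, 0, 0],
    [0.004, -0.005, 0.113, 0, 0, 0],
    [0.004, -0.005, 0.113, 0, 0, 0],
    [0.004, -0.005, 0.113, 0, 0, 0],
  ],
)

```text
clock: 32.38
tcp_pos: [544.3, -257.3, 22.2]
tool_rot: [-0.001, 0.996, 0.093, -0.001]
ft_force: [-0.9, 0.4, 0.0]
finger_gap: 0.621
grasp_force: 0.0
```

Emit:
apply_moves(
  targets=[
    [0, 0, 0, 0, 0, 0],
    [0, 0, 0, 0, 0, 0],
    [0, 0, 0, 0, 0, 0],
    [0, 0, 0, 0, 0, 0],
    [0, 0, 0, 0, 0, 0],
  ],
  hand=0,
  squeeze=40,
)

```text
clock: 32.8
tcp_pos: [545.8, -258.0, 24.1]
tool_rot: [0.0, 0.996, 0.093, 0.0]
ft_force: [0.5, 0.1, 1.8]
finger_gap: 0.332
grasp_force: 39.5
```

Emit:
apply_moves(
  targets=[
    [0, 0, -0.08, 0, 0, 0],
    [0, 0, -0.18, 0, 0, 0],
    [0, 0, -0.3, 0, 0, 0],
    [0, 0, -0.42, 0, 0, 0],
    [0, 0, -0.54, 0, 0, 0],
  ],
)

```text
clock: 33.22
tcp_pos: [544.9, -257.6, 187.1]
tool_rot: [-0.0, 0.996, 0.093, -0.0]
ft_force: [1.4, 0.5, -0.6]
finger_gap: 0.325
grasp_force: 39.5
```

Emit:
apply_moves(
  targets=[
    [0, 0, 0, 0, 0, 0],
    [0, 0, 0, 0, 0, 0],
  ],
)

```text
clock: 33.38
tcp_pos: [547.0, -258.6, 188.6]
tool_rot: [0.002, 0.996, 0.093, 0.002]
ft_force: [-0.5, 0.8, -2.9]
finger_gap: 0.33
grasp_force: 39.5
```

```bash
python3 -c "
from h import *
cans();go([501.6,144.3,130],-79.4)"
```

```text
t 33.43 tcp [ 545.4 -258.2  186.3] F [-0.2 -0.1 -0.8] gap 0.328 gf 39.5 q [ 0.83  0.49 -0.57  1.71  0.3   1.02 -1.23]
shift [ 0.1032 -1.3459  0.186 ] turn [ 0.0009 -0.0006  0.0001]
```

Emit:
apply_moves(
  targets=[
    [0.008, -0.105, 0, 0, 0, 0],
    [0.015, -0.21, 0, 0, 0, 0],
    [0.023, -0.32, 0, 0, 0, 0],
    [0.031, -0.43, 0, 0, 0, 0],
    [0.04, -0.54, 0, 0, 0, 0],
  ],
)

```text
clock: 33.85
tcp_pos: [525.2, -95.0, 183.6]
tool_rot: [-0.001, 0.996, 0.092, -0.002]
ft_force: [0.3, 0.0, -0.7]
finger_gap: 0.332
grasp_force: 39.6
```

Emit:
apply_moves(
  targets=[
    [0.008, -0.11, 0, 0, 0, 0],
    [0.015, -0.22, 0, 0, 0, 0],
    [0.023, -0.33, 0, 0, 0, 0],
    [0.031, -0.44, 0, 0, 0, 0],
    [0.04, -0.53, 0, 0, 0, 0],
  ],
)

```text
clock: 34.27
tcp_pos: [507.5, 64.4, 183.9]
tool_rot: [-0.0, 0.996, 0.093, -0.002]
ft_force: [-0.3, -0.2, -0.8]
finger_gap: 0.331
grasp_force: 39.6
```

Emit:
apply_moves(
  targets=[
    [0.01, -0.11, 0, 0, 0, 0],
    [0.018, -0.2, 0.02, 0, 0, 0],
    [0.023, -0.26, 0.08, 0, 0, 0],
    [0.023, -0.276, 0.15, 0, 0, 0],
    [0.023, -0.276, 0.186, 0, 0, 0],
  ],
)

```text
clock: 34.68
tcp_pos: [498.1, 146.3, 126.5]
tool_rot: [-0.0, 0.996, 0.095, -0.003]
ft_force: [-0.1, -0.2, -0.3]
finger_gap: 0.33
grasp_force: 39.6
```

Emit:
apply_moves(
  targets=[
    [0, 0, 0, 0, 0, 0],
    [0, 0, 0, 0, 0, 0],
    [0, 0, 0, 0, 0, 0],
    [0, 0, 0, 0, 0, 0],
  ],
)

```text
clock: 35.02
tcp_pos: [502.1, 143.9, 130.6]
tool_rot: [0.0, 0.996, 0.092, 0.001]
ft_force: [0.0, -0.2, 0.6]
finger_gap: 0.329
grasp_force: 39.6
```

```bash
python3 -c "
from h import *
cans();go([501.6,144.3,61],-79.4)"
```

```text
can [10 10 70] [423.6 193.5] [ 563.1 -336.3   37. ]
t 35.07 tcp [502.1 144.  130.7] F [-0.   0.3  0.1] gap 0.33 gf 39.6 q [ 0.22  0.46 -0.68  1.95  0.37  0.86 -2.04]
shift [-0.002  -0.0013  0.2323] turn [ 0.0002 -0.001  -0.0007]
```

Emit:
apply_moves(
  targets=[
    [0, -0.001, 0.07, 0, 0, 0],
    [0, -0.001, 0.15, 0, 0, 0],
    [0, -0.001, 0.21, 0, 0, 0],
    [0, -0.001, 0.232, 0, 0, 0],
    [0, -0.001, 0.232, 0, 0, 0],
  ],
)

```text
clock: 35.48
tcp_pos: [500.5, 144.3, 59.4]
tool_rot: [0.0, 0.996, 0.092, -0.001]
ft_force: [0.1, -0.2, 0.4]
finger_gap: 0.328
grasp_force: 39.6
```

Emit:
apply_moves(
  targets=[
    [0, 0, 0, 0, 0, 0],
    [0, 0, 0, 0, 0, 0],
    [0, 0, 0, 0, 0, 0],
  ],
)

```text
clock: 35.73
tcp_pos: [502.3, 145.3, 61.6]
tool_rot: [-0.0, 0.996, 0.093, 0.001]
ft_force: [0.2, -0.1, -1.4]
finger_gap: 0.334
grasp_force: 39.6
```

Emit:
apply_moves(
  targets=[
    [0, 0, 0, 0, 0, 0],
    [0, 0, 0, 0, 0, 0],
    [0, 0, 0, 0, 0, 0],
    [0, 0, 0, 0, 0, 0],
  ],
  hand=0.7,
)

```text
clock: 36.07
tcp_pos: [501.3, 145.1, 60.5]
tool_rot: [0.0, 0.996, 0.093, 0.0]
ft_force: [-0.2, 0.0, -0.7]
finger_gap: 0.7
grasp_force: 0.0
```

Emit:
apply_moves(
  targets=[
    [0, 0, -0.06, 0, 0, 0],
    [0, 0, -0.16, 0, 0, 0],
    [0, 0, -0.27, 0, 0, 0],
    [0, 0, -0.36, 0, 0, 0],
    [0, 0, -0.38, 0, 0, 0],
  ],
)

```text
clock: 36.48
tcp_pos: [503.7, 146.4, 178.7]
tool_rot: [-0.0, 0.996, 0.093, 0.004]
ft_force: [-0.3, 1.3, 0.5]
finger_gap: 0.701
grasp_force: 0.0
```

```bash
python3 -c "
from h import *
cans();k=knob(30);print(k);go([*k,90],-19.4)"
```

```text
can [10 10 70] [423.6 193.5] [ 563.1 -336.3   37. ]
(np.float64(630.9885701221393), np.float64(193.88745330992896))
t 36.53 tcp [503.5 146.  177.9] F [ 0.7 -0.2  0. ] gap 0.697 gf 0.0 q [ 0.25  0.39 -0.72  1.92  0.32  0.94 -2.  ]
shift [ 0.4451 -0.0787  0.296 ] turn [ 0.0023 -0.0037 -0.6663]
```

Emit:
apply_moves(
  targets=[
    [0.09, -0.016, 0, 0, 0, -0.07],
    [0.18, -0.03, 0, 0, 0, -0.14],
    [0.27, -0.048, 0, 0, 0, -0.21],
    [0.36, -0.064, 0, 0, 0, -0.28],
    [0.445, -0.079, 0, 0, 0, -0.35],
  ],
)

```text
clock: 36.95
tcp_pos: [628.6, 192.8, 172.4]
tool_rot: [0.0, 0.932, 0.362, -0.001]
ft_force: [-0.1, -0.1, 0.7]
finger_gap: 0.698
grasp_force: 0.0
```

Emit:
apply_moves(
  targets=[
    [0, 0, 0, 0, 0, -0.07],
    [0, 0, 0.03, 0, 0, -0.14],
    [0, 0, 0.07, 0, 0, -0.21],
    [0, 0, 0.1, 0, 0, -0.28],
    [0, 0, 0.13, 0, 0, -0.317],
  ],
)

```text
clock: 37.37
tcp_pos: [626.9, 192.6, 132.6]
tool_rot: [-0.001, 0.814, 0.581, -0.001]
ft_force: [-0.1, 1.2, -0.6]
finger_gap: 0.698
grasp_force: 0.0
```

Emit:
apply_moves(
  targets=[
    [0, 0, 0, 0, 0, 0],
    [0, 0, 0, 0, 0, 0],
    [0, 0, 0, 0, 0, 0],
    [0, 0, 0, 0, 0, 0],
  ],
)

```text
clock: 37.7
tcp_pos: [628.2, 193.2, 135.6]
tool_rot: [0.0, 0.816, 0.578, 0.0]
ft_force: [-0.2, -0.3, 0.5]
finger_gap: 0.7
grasp_force: 0.0
```

```bash
python3 -c "
from h import *
k=knob(30);go([*k,90],-19.4);arc(-30,30,yaw=-19.4);snap('side','s7',(260,110,400,215),5)"
```

```text
t 37.7 tcp [628.2 193.2 135.6] F [-0.2 -0.3  0.5] gap 0.7 gf 0.0 q [ 0.23  0.74 -0.85  1.6   0.61  1.08 -1.12]
shift [0.0052 0.0079 0.152 ] turn [ 0.0004 -0.0002 -0.0001]
t 37.7 tcp [628.2 193.2 135.6] F [-0.2 -0.3  0.5] gap 0.7 gf 0.0 q [ 0.23  0.74 -0.85  1.6   0.61  1.08 -1.12]
  [-0.0095, 0.0146, 0, 0, 0, 0.0667]
  [-0.0205, 0.0282, 0, 0, 0, 0.1333]
  [-0.0328, 0.0405, 0, 0, 0, 0.2000]
  [-0.0464, 0.0515, 0, 0, 0, 0.2667]
  [-0.0610, 0.0610, 0, 0, 0, 0.3333]
```

View pics/s7.png

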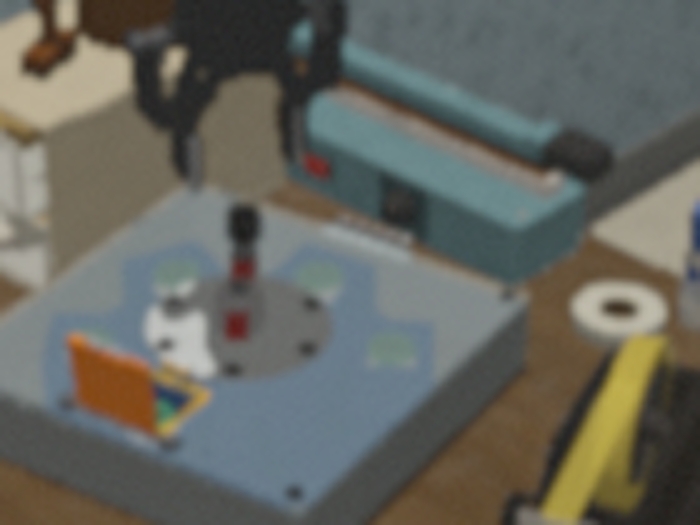

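Canisters show at the window (165,410), and at (95,340), (178,275), (318,275) and (390,350). Only the front-right pocket at (310,425) is empty, and it arrives next. The knob is at (243,222).

Emit:
apply_moves(
  targets=[
    [0.003, 0.004, 0.05, 0, 0, 0],
    [0.005, 0.008, 0.11, 0, 0, 0],
    [0.005, 0.008, 0.152, 0, 0, 0],
    [0.005, 0.008, 0.152, 0, 0, 0],
    [0.005, 0.008, 0.152, 0, 0, 0],
  ],
)

```text
clock: 38.17
tcp_pos: [630.0, 193.4, 88.6]
tool_rot: [-0.0, 0.816, 0.578, -0.001]
ft_force: [0.7, 0.6, 0.4]
finger_gap: 0.701
grasp_force: 0.0
```

Emit:
apply_moves(
  targets=[
    [0, 0, 0, 0, 0, 0],
    [0, 0, 0, 0, 0, 0],
    [0, 0, 0, 0, 0, 0],
    [0, 0, 0, 0, 0, 0],
    [0, 0, 0, 0, 0, 0],
  ],
  hand=0,
  squeeze=25,
)

```text
clock: 38.58
tcp_pos: [631.5, 193.9, 90.7]
tool_rot: [0.0, 0.816, 0.578, 0.001]
ft_force: [0.7, 0.2, 3.4]
finger_gap: 0.243
grasp_force: 25.3
```

Emit:
apply_moves(
  targets=[
    [0, 0, 0, 0, 0, 0],
    [0, 0, -0.01, 0, 0, 0],
    [0, 0, -0.025, 0, 0, 0],
    [0, 0, -0.04, 0, 0, 0],
    [0, 0, -0.04, 0, 0, 0],
  ],
  squeeze=55,
)

```text
clock: 39.0
tcp_pos: [631.3, 193.8, 101.6]
tool_rot: [-0.0, 0.816, 0.578, 0.001]
ft_force: [3.6, 3.0, -8.1]
finger_gap: 0.234
grasp_force: 54.1
```

```bash
python3 -c "
from h import *
st();axisang()"
```

```text
t 39.0 tcp [631.3 193.8 101.6] F [ 3.6  3.  -8.1] gap 0.234 gf 54.1 q [ 0.21  0.78 -0.82  1.61  0.64  1.04 -1.14]
r 50.2 feeder ang 29.7
```

Emit:
apply_moves(
  targets=[
    [-0.0095, 0.0146, 0, 0, 0, 0.067],
    [-0.0205, 0.028, 0, 0, 0, 0.133],
    [-0.033, 0.0405, 0, 0, 0, 0.2],
    [-0.0465, 0.0515, 0, 0, 0, 0.267],
    [-0.061, 0.061, 0, 0, 0, 0.3333],
  ],
)

```text
clock: 39.42
tcp_pos: [642.4, 170.8, 100.8]
tool_rot: [-0.001, 0.939, 0.345, 0.001]
ft_force: [3.8, 2.0, -7.5]
finger_gap: 0.236
grasp_force: 54.2
```

Emit:
apply_moves(
  targets=[
    [-0.0095, 0.0146, 0, 0, 0, 0.067],
    [-0.0205, 0.028, 0, 0, 0, 0.133],
    [-0.033, 0.0405, 0, 0, 0, 0.2],
    [-0.0465, 0.0515, 0, 0, 0, 0.267],
    [-0.061, 0.061, 0, 0, 0, 0.3333],
  ],
)

```text
clock: 39.83
tcp_pos: [640.3, 145.1, 100.8]
tool_rot: [-0.001, 0.996, 0.09, 0.0]
ft_force: [4.7, 2.6, -8.3]
finger_gap: 0.239
grasp_force: 54.3
```

Emit:
apply_moves(
  targets=[
    [0, 0, 0, 0, 0, 0],
    [0, 0, 0, 0, 0, 0],
  ],
)

```text
clock: 40.0
tcp_pos: [640.2, 144.9, 101.0]
tool_rot: [-0.001, 0.996, 0.093, 0.0]
ft_force: [5.6, 2.5, -7.9]
finger_gap: 0.234
grasp_force: 54.4
```

```bash
python3 -c "
from h import *
k=knob(-30);axisang();go([*k,102],-79.4)"
```

```text
r 50.0 feeder ang -29.8
t 40.0 tcp [640.2 144.9 101. ] F [ 5.6  2.5 -7.9] gap 0.234 gf 54.4 q [ 0.15  0.7  -0.59  1.63  0.45  0.96 -1.98]
shift [-0.0003  0.0006 -0.0034] turn [-0.0006 -0.0004  0.0012]
```

Emit:
apply_moves(
  targets=[
    [0, 0, 0.015, 0, 0, 0],
    [0, 0, 0.028, 0, 0, 0],
    [0, 0, 0.038, 0, 0, 0],
    [0, 0, 0.038, 0, 0, 0],
    [0, 0, 0.038, 0, 0, 0],
  ],
)

```text
clock: 40.42
tcp_pos: [640.6, 145.5, 90.9]
tool_rot: [-0.001, 0.996, 0.094, 0.001]
ft_force: [3.7, 3.4, 1.0]
finger_gap: 0.233
grasp_force: 55.3
```

Emit:
apply_moves(
  targets=[
    [0, 0, 0, 0, 0, 0],
    [0, 0, 0, 0, 0, 0],
    [0, 0, 0, 0, 0, 0],
    [0, 0, 0, 0, 0, 0],
    [0, 0, -0.03, 0, 0, 0],
  ],
  hand=0.7,
)

```text
clock: 40.83
tcp_pos: [638.3, 143.4, 97.5]
tool_rot: [0.001, 0.996, 0.093, -0.002]
ft_force: [0.1, 0.4, -0.6]
finger_gap: 0.705
grasp_force: 0.0
```

Emit:
apply_moves(
  targets=[
    [0, 0, -0.1, 0, 0, 0],
    [0, 0, -0.2, 0, 0, 0],
    [0, 0, -0.3, 0, 0, 0],
    [0, 0, -0.38, 0, 0, 0],
    [0, 0, -0.4, 0, 0, 0],
  ],
)

```text
clock: 41.25
tcp_pos: [642.3, 145.5, 225.2]
tool_rot: [-0.0, 0.996, 0.093, 0.004]
ft_force: [0.7, 0.1, -0.0]
finger_gap: 0.699
grasp_force: 0.0
```

```bash
python3 -c "
from h import *
cans();go([563.2,-336.2,60],-79.4)"
```

```text
can [10 10 69] [423.6 193.5] [ 563.2 -336.1   37. ]
t 41.3 tcp [642.1 145.3 224.3] F [ 0.3  0.4 -0. ] gap 0.698 gf 0.0 q [ 0.19  0.57 -0.65  1.54  0.37  1.16 -1.92]
shift [-0.5593  1.5287  0.5439] turn [ 0.     -0.0045  0.0007]
```

Emit:
apply_moves(
  targets=[
    [-0.037, 0.1, 0, 0, 0, 0],
    [-0.075, 0.205, 0, 0, 0, 0],
    [-0.112, 0.305, 0, 0, 0, 0],
    [-0.149, 0.41, 0, 0, 0, 0],
    [-0.187, 0.51, 0, 0, 0, 0],
  ],
  hand=0.62,
)

```text
clock: 41.72
tcp_pos: [611.9, -18.2, 218.1]
tool_rot: [0.0, 0.996, 0.093, -0.001]
ft_force: [0.5, -0.0, 0.5]
finger_gap: 0.622
grasp_force: 0.0
```

Emit:
apply_moves(
  targets=[
    [-0.037, 0.1, 0, 0, 0, 0],
    [-0.075, 0.205, 0, 0, 0, 0],
    [-0.112, 0.305, 0, 0, 0, 0],
    [-0.149, 0.41, 0, 0, 0, 0],
    [-0.187, 0.51, 0, 0, 0, 0],
  ],
)

```text
clock: 42.13
tcp_pos: [585.0, -178.8, 218.2]
tool_rot: [-0.0, 0.996, 0.093, -0.001]
ft_force: [-0.3, -0.6, -0.2]
finger_gap: 0.617
grasp_force: 0.0
```

Emit:
apply_moves(
  targets=[
    [-0.037, 0.1, 0, 0, 0, 0],
    [-0.075, 0.205, 0.04, 0, 0, 0],
    [-0.112, 0.305, 0.1, 0, 0, 0],
    [-0.149, 0.41, 0.18, 0, 0, 0],
    [-0.184, 0.508, 0.26, 0, 0, 0],
  ],
)

```text
clock: 42.55
tcp_pos: [559.2, -339.1, 139.9]
tool_rot: [0.0, 0.996, 0.093, -0.0]
ft_force: [0.5, -0.4, -0.3]
finger_gap: 0.621
grasp_force: 0.0
```

Emit:
apply_moves(
  targets=[
    [0, 0, 0.1, 0, 0, 0],
    [0, 0, 0.2, 0, 0, 0],
    [0, 0, 0.28, 0, 0, 0],
    [0, 0, 0.28, 0, 0, 0],
    [0, 0, 0.28, 0, 0, 0],
  ],
)

```text
clock: 42.97
tcp_pos: [558.5, -335.9, 55.2]
tool_rot: [-0.002, 0.996, 0.093, -0.002]
ft_force: [-0.0, -0.6, 1.1]
finger_gap: 0.622
grasp_force: 0.0
```

Emit:
apply_moves(
  targets=[
    [0, 0, 0, 0, 0, 0],
    [0, 0, 0, 0, 0, 0],
    [0, 0, 0, 0, 0, 0],
  ],
)

```text
clock: 43.22
tcp_pos: [561.8, -337.5, 59.4]
tool_rot: [0.001, 0.996, 0.093, 0.001]
ft_force: [-1.4, -0.3, 0.4]
finger_gap: 0.619
grasp_force: 0.0
```

```bash
python3 -c "
from h import *
cans();go([563.2,-336.2,25],-79.4)"
```

```text
t 43.27 tcp [ 561.6 -337.5   59.2] F [ 0.4 -1.1 -0.1] gap 0.62 gf 0.0 q [ 0.85  0.73 -0.5   1.65  0.43  0.87 -1.2 ]
shift [ 0.0059 -0.0036  0.1141] turn [ 0.0014 -0.0014  0.0008]
```

Emit:
apply_moves(
  targets=[
    [0.003, -0.002, 0.04, 0, 0, 0],
    [0.006, -0.004, 0.08, 0, 0, 0],
    [0.006, -0.004, 0.113, 0, 0, 0],
    [0.006, -0.004, 0.113, 0, 0, 0],
    [0.006, -0.004, 0.113, 0, 0, 0],
  ],
)

```text
clock: 43.68
tcp_pos: [560.8, -334.7, 21.6]
tool_rot: [-0.001, 0.996, 0.093, -0.001]
ft_force: [-0.8, 0.7, 0.0]
finger_gap: 0.619
grasp_force: 0.0
```

Emit:
apply_moves(
  targets=[
    [0, 0, 0, 0, 0, 0],
    [0, 0, 0, 0, 0, 0],
    [0, 0, 0, 0, 0, 0],
    [0, 0, 0, 0, 0, 0],
    [0, 0, 0, 0, 0, 0],
  ],
  hand=0,
  squeeze=40,
)

```text
clock: 44.1
tcp_pos: [562.2, -335.7, 23.8]
tool_rot: [0.0, 0.996, 0.093, 0.0]
ft_force: [0.1, 0.2, 0.0]
finger_gap: 0.333
grasp_force: 39.5
```

Emit:
apply_moves(
  targets=[
    [0, 0, -0.08, 0, 0, 0],
    [0, 0, -0.18, 0, 0, 0],
    [0, 0, -0.3, 0, 0, 0],
    [0, 0, -0.42, 0, 0, 0],
    [0, 0, -0.54, 0, 0, 0],
  ],
)

```text
clock: 44.52
tcp_pos: [561.5, -335.3, 186.9]
tool_rot: [-0.0, 0.996, 0.093, -0.0]
ft_force: [0.4, -0.4, -1.3]
finger_gap: 0.329
grasp_force: 39.5
```

Emit:
apply_moves(
  targets=[
    [0, 0, 0, 0, 0, 0],
    [0, 0, 0, 0, 0, 0],
  ],
)

```text
clock: 44.68
tcp_pos: [563.7, -336.4, 188.8]
tool_rot: [0.002, 0.996, 0.093, 0.002]
ft_force: [0.1, 0.2, -0.9]
finger_gap: 0.33
grasp_force: 39.5
```

```bash
python3 -c "
from h import *
cans();go([501.6,144.3,130],-79.4)"
```

```text
t 44.73 tcp [ 562.1 -335.9  186.4] F [-0.9 -0.2 -0.9] gap 0.329 gf 39.5 q [ 0.89  0.58 -0.56  1.58  0.34  1.08 -1.14]
shift [ 0.0974 -1.6106  0.1852] turn [ 0.0011 -0.0007  0.0006]
```

Emit:
apply_moves(
  targets=[
    [0.006, -0.105, 0, 0, 0, 0],
    [0.013, -0.22, 0, 0, 0, 0],
    [0.02, -0.34, 0, 0, 0, 0],
    [0.027, -0.46, 0, 0, 0, 0],
    [0.035, -0.58, 0, 0, 0, 0],
  ],
)

```text
clock: 45.15
tcp_pos: [538.0, -160.9, 183.3]
tool_rot: [-0.001, 0.996, 0.093, -0.002]
ft_force: [0.3, 0.0, 0.4]
finger_gap: 0.329
grasp_force: 39.6
```

Emit:
apply_moves(
  targets=[
    [0.007, -0.12, 0, 0, 0, 0],
    [0.014, -0.24, 0, 0, 0, 0],
    [0.021, -0.36, 0, 0, 0, 0],
    [0.028, -0.48, 0, 0, 0, 0],
    [0.035, -0.6, 0, 0, 0, 0],
  ],
)

```text
clock: 45.57
tcp_pos: [515.1, 17.6, 183.7]
tool_rot: [-0.0, 0.996, 0.093, -0.002]
ft_force: [0.4, 0.1, 0.0]
finger_gap: 0.327
grasp_force: 39.6
```

Emit:
apply_moves(
  targets=[
    [0.007, -0.12, 0, 0, 0, 0],
    [0.014, -0.24, 0, 0, 0, 0],
    [0.021, -0.35, 0.05, 0, 0, 0],
    [0.027, -0.42, 0.13, 0, 0, 0],
    [0.027, -0.431, 0.185, 0, 0, 0],
  ],
)

```text
clock: 45.98
tcp_pos: [498.4, 150.1, 127.7]
tool_rot: [-0.001, 0.995, 0.096, -0.001]
ft_force: [-0.7, 0.2, -0.3]
finger_gap: 0.33
grasp_force: 39.6
```

Emit:
apply_moves(
  targets=[
    [0, 0, 0, 0, 0, 0],
    [0, 0, 0, 0, 0, 0],
    [0, 0, 0, 0, 0, 0],
    [0, 0, 0, 0, 0, 0],
  ],
)

```text
clock: 46.32
tcp_pos: [501.9, 143.7, 130.4]
tool_rot: [0.0, 0.996, 0.092, 0.0]
ft_force: [0.3, 0.1, -0.1]
finger_gap: 0.329
grasp_force: 39.6
```

```bash
python3 -c "
from h import *
go([501.6,144.3,61],-79.4)"
```

```text
t 46.32 tcp [501.9 143.7 130.4] F [ 0.3  0.1 -0.1] gap 0.329 gf 39.6 q [ 0.23  0.46 -0.69  1.95  0.38  0.86 -2.05]
shift [-0.0007 -0.0023  0.2315] turn [ 0.0003 -0.0006 -0.0006]
```

Emit:
apply_moves(
  targets=[
    [0, -0.002, 0.07, 0, 0, 0],
    [0, -0.002, 0.15, 0, 0, 0],
    [0, -0.002, 0.21, 0, 0, 0],
    [0, -0.002, 0.231, 0, 0, 0],
    [0, -0.002, 0.231, 0, 0, 0],
  ],
)

```text
clock: 46.73
tcp_pos: [500.5, 144.2, 59.9]
tool_rot: [0.0, 0.996, 0.092, -0.001]
ft_force: [0.3, 0.0, 0.7]
finger_gap: 0.332
grasp_force: 39.6
```

Emit:
apply_moves(
  targets=[
    [0, 0, 0, 0, 0, 0],
    [0, 0, 0, 0, 0, 0],
    [0, 0, 0, 0, 0, 0],
  ],
)

```text
clock: 46.98
tcp_pos: [502.1, 145.6, 61.9]
tool_rot: [-0.0, 0.996, 0.093, 0.001]
ft_force: [-0.8, 0.2, 0.4]
finger_gap: 0.338
grasp_force: 39.6
```

Emit:
apply_moves(
  targets=[
    [0, 0, 0, 0, 0, 0],
    [0, 0, 0, 0, 0, 0],
    [0, 0, 0, 0, 0, 0],
    [0, 0, 0, 0, 0, 0],
  ],
  hand=0.7,
)

```text
clock: 47.32
tcp_pos: [501.1, 145.5, 60.8]
tool_rot: [0.0, 0.996, 0.093, 0.0]
ft_force: [0.3, 0.4, 0.4]
finger_gap: 0.7
grasp_force: 0.0
```

Emit:
apply_moves(
  targets=[
    [0, 0, -0.06, 0, 0, 0],
    [0, 0, -0.16, 0, 0, 0],
    [0, 0, -0.27, 0, 0, 0],
    [0, 0, -0.38, 0, 0, 0],
    [0, 0, -0.45, 0, 0, 0],
  ],
)

```text
clock: 47.73
tcp_pos: [501.8, 146.2, 198.6]
tool_rot: [-0.0, 0.996, 0.093, 0.002]
ft_force: [1.0, 0.0, 1.0]
finger_gap: 0.699
grasp_force: 0.0
```

```bash
cat >> h.py <<'E'
def FW(x,y,z):
    p=np.load('pose.npy'); c,s=np.cos(p[2]),np.sin(p[2]); return [p[0]+c*x-s*y,p[1]+s*x+c*y,z]
E
python3 -c "
from h import *
cans();go(FW(-172,0,150),-79.4);snap('side','s8',(260,110,400,215),5)"
```

```text
t 47.78 tcp [503.9 147.  201.8] F [1.  1.  1.9] gap 0.701 gf 0.0 q [ 0.28  0.36 -0.75  1.89  0.3   0.99 -1.98]
shift [-0.274   0.0069  0.1703] turn [ 0.0001 -0.0053  0.0011]
```

View pics/s8.png

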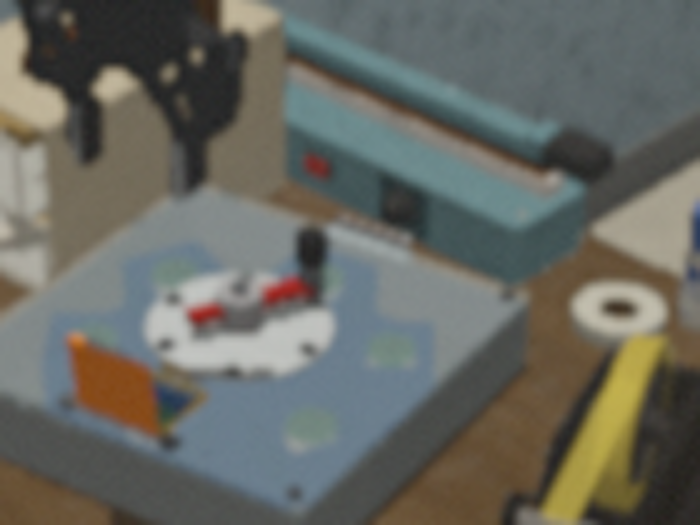

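The last canister is in: all six show at (95,340), (175,270), (330,275), (390,350), (310,425) and in the window. The knob is at (312,245) and the cover is still open. Moving outside the cover with the fingers shut.

Emit:
apply_moves(
  targets=[
    [-0.06, 0, 0, 0, 0, 0],
    [-0.13, 0, 0, 0, 0, 0],
    [-0.2, 0.003, 0, 0, 0, 0],
    [-0.25, 0.005, 0, 0, 0, 0],
    [-0.27, 0.007, 0.02, 0, 0, 0],
  ],
  hand=0,
)

```text
clock: 48.25
tcp_pos: [419.6, 127.7, 189.0]
tool_rot: [0.001, 0.996, 0.093, -0.0]
ft_force: [0.4, 0.2, -0.6]
finger_gap: 0.003
grasp_force: 0.0
```

Emit:
apply_moves(
  targets=[
    [0, 0, 0.05, 0, 0, 0],
    [0, 0, 0.1, 0, 0, 0],
    [0, 0, 0.14, 0, 0, 0],
    [0, 0, 0.14, 0, 0, 0],
    [0, 0, 0.14, 0, 0, 0],
  ],
)

```text
clock: 48.67
tcp_pos: [421.1, 128.5, 146.6]
tool_rot: [-0.0, 0.996, 0.093, -0.001]
ft_force: [0.1, -0.3, 0.4]
finger_gap: -0.003
grasp_force: 0.0
```

```bash
python3 -c "
from h import *
print(proj('side',[*knob(-30),101]),proj('side',[*knob(-30),108]))
cans();go(FW(-172,0,88),-79.4)"
```

```text
[321.33821307 159.02195298] [321.34510173 157.07070174]
t 48.72 tcp [421.7 128.7 147.2] F [-0.5  0.5  0.2] gap -0.002 gf 0.0 q [ 0.32  0.3  -0.76  2.12  0.28  0.82 -2.  ]
shift [ 0.0081 -0.0021  0.1975] turn [-0.0004  0.0005  0.001 ]
```

Emit:
apply_moves(
  targets=[
    [0, 0, 0.06, 0, 0, 0],
    [0, 0, 0.12, 0, 0, 0],
    [0, 0, 0.18, 0, 0, 0],
    [0, 0, 0.195, 0, 0, 0],
    [0, 0, 0.195, 0, 0, 0],
  ],
)

```text
clock: 49.13
tcp_pos: [421.2, 128.4, 88.5]
tool_rot: [-0.0, 0.996, 0.093, -0.001]
ft_force: [0.4, 1.2, 0.7]
finger_gap: -0.001
grasp_force: 0.0
```

Emit:
apply_moves(
  targets=[
    [0.02, 0, 0, 0, 0, 0],
    [0.05, 0, 0, 0, 0, 0],
    [0.08, 0, 0, 0, 0, 0],
    [0.11, 0, 0, 0, 0, 0],
    [0.14, 0, 0, 0, 0, 0],
  ],
)

```text
clock: 49.55
tcp_pos: [464.9, 136.4, 89.7]
tool_rot: [-0.0, 0.996, 0.093, 0.001]
ft_force: [-0.7, -0.7, 0.3]
finger_gap: 0.004
grasp_force: 0.2
```

Emit:
apply_moves(
  targets=[
    [0.02, 0, 0, 0, 0, 0],
    [0.04, 0, 0, 0, 0, 0],
    [0.06, 0, 0, 0, 0, 0],
    [0.06, 0, 0, 0, 0, 0],
  ],
)

```text
clock: 49.88
tcp_pos: [482.1, 139.8, 89.1]
tool_rot: [-0.0, 0.996, 0.093, 0.0]
ft_force: [0.2, 0.9, 0.3]
finger_gap: 0.001
grasp_force: 0.0
```

```bash
python3 -c "
from h import *
go(FW(-82,0,120),-79.4);snap('side','s9',(260,110,400,215),5)"
```

```text
t 49.88 tcp [482.1 139.8  89.1] F [0.2 0.9 0.3] gap 0.001 gf 0.0 q [ 0.21  0.49 -0.66  2.02  0.44  0.76 -2.1 ]
shift [ 0.1035 -0.0025 -0.1029] turn [-0.0003 -0.0007  0.0005]
```

View pics/s9.png

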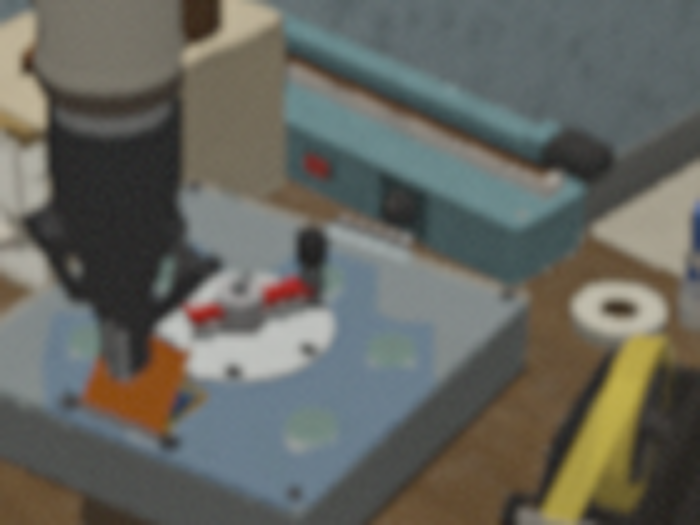

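The cover has tipped over and is sinking, with its edge at crop (150,370). I'll press it down over its free edge.

Emit:
apply_moves(
  targets=[
    [0, 0, -0.04, 0, 0, 0],
    [0.03, 0, -0.05, 0, 0, 0],
    [0.07, -0.002, -0.05, 0, 0, 0],
    [0.103, -0.0025, -0.05, 0, 0, 0],
    [0.103, -0.0025, -0.05, 0, 0, 0],
  ],
)

```text
clock: 50.35
tcp_pos: [513.7, 146.5, 105.0]
tool_rot: [-0.0, 0.996, 0.093, 0.002]
ft_force: [0.3, 0.2, 0.1]
finger_gap: 0.0
grasp_force: 0.0
```

Emit:
apply_moves(
  targets=[
    [0, 0, 0.04, 0, 0, 0],
    [0, 0, 0.08, 0, 0, 0],
    [0, 0, 0.1, 0, 0, 0],
    [0, 0, 0.115, 0, 0, 0],
    [0, 0, 0.115, 0, 0, 0],
  ],
)

```text
clock: 50.77
tcp_pos: [509.1, 145.4, 68.0]
tool_rot: [0.0, 0.996, 0.093, -0.002]
ft_force: [-2.8, -0.5, 2.0]
finger_gap: 0.005
grasp_force: 1.4
```

```bash
python3 -c "
from h import *
go(FW(-82,0,62),-79.4)"
```

```text
t 50.77 tcp [509.1 145.4  68. ] F [-2.8 -0.5  2. ] gap 0.005 gf 1.4 q [ 0.17  0.57 -0.63  1.96  0.48  0.76 -2.12]
shift [ 0.0116 -0.0008  0.02  ] turn [0.0004 0.0024 0.001 ]
```

Emit:
apply_moves(
  targets=[
    [0, 0, 0.006, 0, 0, 0],
    [0, 0, 0.012, 0, 0, 0],
    [0, 0, 0.018, 0, 0, 0],
    [0, 0, 0.018, 0, 0, 0],
  ],
)

```text
clock: 51.1
tcp_pos: [511.1, 146.1, 64.0]
tool_rot: [-0.0, 0.996, 0.093, 0.0]
ft_force: [-0.3, -0.3, -0.7]
finger_gap: -0.002
grasp_force: 0.0
```

Emit:
apply_moves(
  targets=[
    [0, 0, 0.005, 0, 0, 0],
    [0, 0, 0.01, 0, 0, 0],
    [0, 0, 0.01, 0, 0, 0],
    [0, 0, 0.01, 0, 0, 0],
  ],
)

```text
clock: 51.43
tcp_pos: [511.5, 146.2, 61.9]
tool_rot: [0.0, 0.996, 0.093, 0.001]
ft_force: [-0.9, -0.8, 5.8]
finger_gap: 0.008
grasp_force: 3.4
```

Emit:
apply_moves(
  targets=[
    [0, 0, 0.005, 0, 0, 0],
    [0, 0, 0.01, 0, 0, 0],
    [0, 0, 0.01, 0, 0, 0],
    [0, 0, 0.01, 0, 0, 0],
  ],
)

```text
clock: 51.77
tcp_pos: [511.6, 146.3, 61.0]
tool_rot: [0.001, 0.996, 0.093, 0.001]
ft_force: [-8.8, -3.4, 29.2]
finger_gap: -0.001
grasp_force: 14.3
```

Emit:
apply_moves(
  targets=[
    [0, 0, 0.005, 0, 0, 0],
    [0, 0, 0.005, 0, 0, 0],
    [0, 0, 0.005, 0, 0, 0],
  ],
)

```text
clock: 52.02
tcp_pos: [511.7, 146.3, 60.6]
tool_rot: [0.001, 0.996, 0.093, 0.001]
ft_force: [-12.5, -4.3, 39.5]
finger_gap: -0.0
grasp_force: 19.7
```

Firmly against the stop. I'll back off and check.

Emit:
apply_moves(
  targets=[
    [0, 0, -0.02, 0, 0, 0],
    [0, 0, -0.06, 0, 0, 0],
    [0, 0, -0.15, 0, 0, 0],
    [0, 0, -0.25, 0, 0, 0],
    [0, 0, -0.35, 0, 0, 0],
  ],
)

```text
clock: 52.43
tcp_pos: [510.4, 146.0, 162.6]
tool_rot: [-0.0, 0.996, 0.093, -0.001]
ft_force: [0.9, -0.2, -1.4]
finger_gap: 0.005
grasp_force: 0.0
```

Emit:
apply_moves(
  targets=[
    [0, 0.1, -0.05, 0, 0, 0],
    [0, 0.2, -0.1, 0, 0, 0],
    [0, 0.32, -0.1, 0, 0, 0],
    [0, 0.44, -0.1, 0, 0, 0],
    [0, 0.55, -0.1, 0, 0, 0],
  ],
)

```text
clock: 52.85
tcp_pos: [542.0, -18.5, 192.5]
tool_rot: [0.0, 0.996, 0.093, 0.001]
ft_force: [0.8, -0.2, -0.2]
finger_gap: 0.003
grasp_force: 0.0
```

Emit:
apply_moves(
  targets=[
    [0, 0.1, 0, 0, 0, 0],
    [0, 0.22, 0, 0, 0, 0],
    [0, 0.34, 0, 0, 0, 0],
    [0, 0.34, 0, 0, 0, 0],
    [0, 0.34, 0, 0, 0, 0],
  ],
)

```text
clock: 53.27
tcp_pos: [560.3, -119.8, 191.4]
tool_rot: [0.0, 0.996, 0.09, -0.0]
ft_force: [0.3, 1.2, 0.2]
finger_gap: -0.001
grasp_force: 0.0
```

```bash
python3 -c "
from h import *
st();snap('side','s10');snap('top','t10')
a=cv2.imread('pics/raw_s10.png')[110:215,260:400];b=cv2.imread('pics/raw_t10.png')[130:245,200:325]
f=lambda i:cv2.resize(i,(400,400*i.shape[0]//i.shape[1]),interpolation=cv2.INTER_CUBIC)
a,b=f(a),f(b);h=max(len(a),len(b));p=lambda i:cv2.copyMakeBorder(i,0,h-len(i),0,0,0)
cv2.imwrite('pics/both.png',np.hstack([p(a),p(b)]))"
```

```text
t 53.27 tcp [ 560.3 -119.8  191.4] F [0.3 1.2 0.2] gap -0.001 gf 0.0 q [ 0.67  0.45 -0.65  1.78  0.31  1.02 -1.49]
```

View pics/both.png

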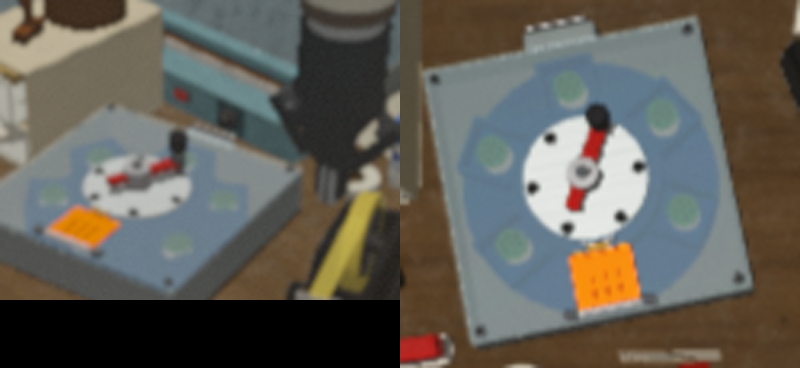

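The cover looks flat at (85,228) in the side crop and (604,278) in the top crop. The five other pockets all hold canisters, and the knob is over its hole. One numeric check will tell shut (0) from resting on the catch (0.14).

```bash
python3 -c "
from h import *
for n,nm in(('side','s10'),('top','t10')):
    im=cv2.imread(f'pics/raw_{nm}.png'); m=cv2.inRange(cv2.cvtColor(im,cv2.COLOR_BGR2HSV),(5,170,150),(17,255,255)).astype(np.uint8)
    m[:110]=0; m[250:]=0; m[:,:240]=0
    k,l,s,c=cv2.connectedComponentsWithStats(m); i=1+np.argmax(s[1:,4]); print(n,'seen box',s[i],c[i].round(2))
    for a in(0,0.07,.14):
        pts=np.array([proj(n,FW(-124+d*np.cos(a)-4*np.sin(a),y,60+d*np.sin(a)+2*np.cos(a))) for d in(0,54) for y in(-29,29)])
        q=cv2.convexHull(pts.astype(np.float32)); mk=np.zeros((400,640),np.uint8); print(a,pts.min(0).round(1),pts.max(0).round(1),'cen',pts.mean(0).round(2),'area',round(cv2.contourArea(q)))
"
```

```text
side seen box [279 183  22  13  81] [289.06 188.68]
0 [274.5 181.5] [301.3 196.8] cen [287.97 189.05] area 211
0.07 [274.4 180.5] [301.2 196.8] cen [287.88 188.59] area 227
0.14 [274.4 179.6] [301.1 196.9] cen [287.76 188.15] area 242
top seen box [253 206  22  20 329] [263.43 215.9 ]
0 [252.2 205.9] [275.  227.8] cen [263.58 216.83] area 362
0.07 [252.  205.9] [275.1 227.9] cen [263.53 216.86] area 365
0.14 [251.9 205.9] [275.1 228. ] cen [263.49 216.93] area 367
```

```bash
python3 -c "
from h import *
im=cv2.imread('pics/raw_s10.png'); hsv=cv2.cvtColor(im,cv2.COLOR_BGR2HSV)
m=cv2.inRange(hsv,(3,110,110),(25,255,255)); m[:175]=0; m[205:]=0; m[:,:268]=0; m[:,310:]=0
ys,xs=np.nonzero(m); print(len(xs),xs.min(),xs.max(),ys.min(),ys.max(),xs.mean(),ys.mean())
q=cv2.boxPoints(cv2.minAreaRect(np.c_[xs,ys].astype(np.float32))); print(q.round(1).tolist())
h=cv2.convexHull(np.c_[xs,ys]).reshape(-1,2); print(h.tolist())
for a in(0,.14): print(a,[proj('side',FW(-124+d*np.cos(a),y,62+d*np.sin(a))).round(1).tolist() for d,y in((0,-29),(0,29),(54,29),(54,-29))])
"
```

```text
208 278 301 182 196 289.66346153846155 188.7403846153846
[[277.6000061035156, 189.8000030517578], [283.3999938964844, 178.1999969482422], [301.3999938964844, 187.1999969482422], [295.6000061035156, 198.8000030517578]]
[[301, 188], [300, 190], [293, 196], [292, 196], [282, 192], [278, 190], [278, 189], [281, 186], [285, 183], [287, 182], [293, 183], [297, 185], [300, 187]]
0 [[290.5, 196.8], [274.5, 190.3], [285.6, 181.5], [301.3, 187.7]]
0.14 [[290.5, 196.8], [274.5, 190.3], [285.4, 179.5], [301.2, 185.7]]
```

The observed area and corners match a cover angle of 0, with the free corner at (287,182) and an area of 208 px against 211 predicted. The cover is latched, so I'm handing in.

```bash
python3 -c "
from h import *
print(r.sign_off())"
```

```text
the job is handed in; nothing more can be done
None
```

The job is handed in: all four tray canisters are in the empty pockets, the index pin is down in a hole, and the orange cover is shut and latched as far as the final images and press force show; the sign-off returned no verdict.

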